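# Put the printing blocks to dry

### The job

Put every inked printing block that is out on the table into the low drying box: one block to a lane, inked face up, slid in under the amber cover until its tail is wholly inside the mouth. Throw all the crumpled paper wads into the blue bin, and once the blocks are in swing the box's door fully shut onto its catch. Leave everything else on the table as it is.

Things in the scene. Friction and masses are not known exactly. Their poses are not given: they have to be found in the camera images.
- dryer: low drying box, fixed to the table, grey and blue with an amber see-through cover: 232 mm wide (y), 171 deep (x), 40 high. Origin on the table at the middle of its open mouth; x points into the box, y left as seen looking in, z up. The table is its floor. Inside are three straight lanes along x. Solid pillar at y -115 to -93 mm, catch housing at y 93 to 115 mm.
- lane_mid (a point): middle of the mouth of the middle lane, on the table. All three lanes (centres at y = -60, 0, +60 mm of the box) are 54 mm wide between 6 mm walls 34 mm high; the outermost walls start at the mouth (x = 0), the two walls between lanes at x = 25 mm; back wall at x = 165 mm. A block wholly inside has its centre 72 to 95 mm in from the mouth.
- lane_left (a point): the same for the left lane (y = +60 mm)
- lane_right (a point): the same for the right lane (y = -60 mm), nearest the hinge
- cover_edge (a point): middle of the cover's front edge, on its underside: 45 mm in from the mouth, 34 mm above the table (the headroom from there back). In front of it the lanes are open above. The cover is 6 mm thick, with a dark strip 2 mm higher along this edge.
- door_hinge (a point): the door's upright axis, at table height: x = -6, y = -115 mm in the box's frame (its right side)
- door (a joint): the box's blue door: angle in rad, 0 shut, to 2.6 wide open. At angle a the panel points from its axis along (-sin a, cos a) in the box's frame. It stays where it is left (slight friction). In the last 0.05 rad a steel stud at the free edge snaps past a sprung brass ball in the box: about 3 to 4 N at the edge. Let go short of about 0.03, it springs back open to 0.09; seated, it reads under 0.02.
- door_edge (a point): top of the door's free edge, mid-thickness, 230 mm from the axis, 38 mm above the table. The panel is 12 mm thick and reaches from 2 to 38 mm above the table. On its outside face (away from the box when shut) a steel pull stands 10 mm proud, 70 to 130 mm from the axis, 29 to 37 mm up.
- bin: blue open bin, fixed, 170 by 170 mm outside, 100 mm high, walls and floor 6 mm; origin at the centre of its underside
- block_red: relief printing block: wooden board 140 mm (its x) by 46 mm (its y) by 24 mm high with a red inked, carved face on top, 0.1 to 0.2 kg; both ends alike; origin at the centre of its underside. May be absent (None).
- block_black: relief printing block: wooden board 140 mm (its x) by 46 mm (its y) by 24 mm high with a black inked, carved face on top, 0.1 to 0.2 kg; both ends alike; origin at the centre of its underside. May be absent (None).
- block_green: relief printing block: wooden board 140 mm (its x) by 46 mm (its y) by 24 mm high with a green inked, carved face on top, 0.1 to 0.2 kg; both ends alike; origin at the centre of its underside. May be absent (None).
- wad0: crumpled blue and white paper wad, stiff, a squat round lump about 52 to 56 mm across and 44 mm high, 20 g; origin at its centre, 22 mm above its underside. May be absent (None).
- wad1: crumpled blue and white paper wad, stiff, a squat round lump about 52 to 56 mm across and 44 mm high, 20 g; origin at its centre, 22 mm above its underside. May be absent (None).
- wad2: crumpled blue and white paper wad, stiff, a squat round lump about 52 to 56 mm across and 44 mm high, 20 g; origin at its centre, 22 mm above its underside. May be absent (None).
- wad3: crumpled blue and white paper wad, stiff, a squat round lump about 52 to 56 mm across and 44 mm high, 20 g; origin at its centre, 22 mm above its underside. May be absent (None).
- ink_can: bystander, to be left alone: ink can, 64 mm across, 80 mm high; origin at the centre of its underside
- brush_jar: bystander, to be left alone: glass jar, 72 mm across, 90 mm high; origin at the centre of its underside
- tape_roll: bystander, to be left alone: roll of blue tape lying flat, 96 mm across, 25 mm high; origin at the centre of its underside
- scraper: bystander, to be left alone: spatula with a handle, 160 mm long (its x), lying at the far side of the table; origin near its middle
- wash_bottle: bystander, to be left alone: white plastic bottle, 66 mm across, 170 mm high; origin at the centre of its underside

How it is judged:
On the way, in this order (a step that is already met when the one before it is completed fails the run):
1. every block is in a lane under the cover, face up, sticking out of the mouth by 25 mm at most (x of block_red in the frame of dryer between 0.045 and 0.103 m and y of block_red in the frame of dryer between -0.087 and 0.087 m and height (world z) of each of block_red, block_black, block_green below 0.012 m and angle between each of block_red, block_black, block_green's own z axis and vertical below 0.2 rad and x of block_black in the frame of dryer between 0.045 and 0.103 m and y of block_black in the frame of dryer between -0.087 and 0.087 m and x of block_green in the frame of dryer between 0.045 and 0.103 m and y of block_green in the frame of dryer between -0.087 and 0.087 m), for 0.2 s.
2. then the door is shut onto its catch (value of joint door below 0.022 rad), for 0.2 s.
At the end, for the whole second after the job is handed in: Every block lies flat, face up (within 0.2 rad), in a lane with its tail inside the mouth (centre 70 mm or more in from the mouth); every paper wad rests inside the bin below its rim; the door is seated on its catch (under 0.022 rad) (x of block_red in the frame of dryer between 0.07 and 0.103 m and y of block_red in the frame of dryer between -0.087 and 0.087 m and height (world z) of each of block_red, block_black, block_green below 0.012 m and angle between each of block_red, block_black, block_green's own z axis and vertical below 0.2 rad and x of block_black in the frame of dryer between 0.07 and 0.103 m and y of block_black in the frame of dryer between -0.087 and 0.087 m and x of block_green in the frame of dryer between 0.07 and 0.103 m and y of block_green in the frame of dryer between -0.087 and 0.087 m and x of wad0 in the frame of bin between -0.08 and 0.08 m and y of wad0 in the frame of bin between -0.08 and 0.08 m and height (world z) of each of wad0, wad1, wad2, wad3 below 0.09 m and linear speed of each of wad0, wad1, wad2, wad3 below 0.03 m/s and x of wad1 in the frame of bin between -0.08 and 0.08 m and y of wad1 in the frame of bin between -0.08 and 0.08 m and x of wad2 in the frame of bin between -0.08 and 0.08 m and y of wad2 in the frame of bin between -0.08 and 0.08 m and x of wad3 in the frame of bin between -0.08 and 0.08 m and y of wad3 in the frame of bin between -0.08 and 0.08 m and value of joint door below 0.022 rad); the robot touches nothing.
It fails at once if one of the other things on the table is pushed more than 50 mm away (distance of any of ink_can, brush_jar, tape_roll, scraper, wash_bottle from where it was at the start of the episode above 0.05 m).
Of block_red, block_black, block_green only 2 to 3 are there at a start; the rules pass over those that are not, and their reading is None.
Of wad0, wad1, wad2, wad3 only 3 to 4 are there at a start; the rules pass over those that are not, and their reading is None.
At some moment in a run one of block_red, block_black, block_green, wad0, wad1, wad2, wad3 may be knocked a few centimetres aside while the robot is not near it.
Once in a run the grip may slacken for a moment while it holds something.
It also fails if it takes over 210 s, if anything falls off the work surface, if the arm or the gripper's body presses on something with over 40 N, if the wrist force passes 120 N, or if a joint passes its speed limit or range.

### The arm

A 6-joint arm with a two-finger parallel gripper is mounted at the origin on the work surface. World frame = base frame: x ahead of the robot, y to its left, z up, the work surface at z = 0. Lengths are in m, angles in rad, forces in N, time in s.
With the tool pointing down it reaches from about 0.425 to 0.95 m from the base axis. Payload 3.5 kg.
Tool frame: the origin (TCP) lies on the front face of the gripper's body, between the roots of the fingers; the fingertips stand 73 mm ahead of it and the grasp point (between the pads) lies 54 mm ahead of it (env.nose_length is the distance from the TCP to the fingertips, in m); x points along the fingers, y is the direction in which the jaws open and shut, and the axes are right-handed (so a half turn about x gives the same grasp; the last joint's range is limited). The gripper opens to 85 mm and grips with 20 to 120 N. Pads are 22 mm wide; open, the fingers measure 114 mm over their backs; the gripper's body (76 mm by 85 mm) begins 54 mm behind the grasp point. The pads swing forward as they close: fully open they stand 13 mm farther back than shut.
Start: joints at [-1.481, 0.286, 1.577, -0, 1.279, -0.15], TCP at [0.16, -0.656, 0.304] pointing down, gripper open.
Joint ranges: [-2.77, 2.77], [-0.9, 2.22], [0.21, 2.48], [-1.53, 4.67], [0.24, 2.81], [-2.84, 2.84]. Speed limits (rad/s): [2.79, 2.79, 3.14, 3.14, 3.14, 3.14].

### API

Orientations are given as a unit quaternion [w, x, y, z].
In Python, from cell import monitor, get_image, camera_info, env gives the robot as it stands.
- The arm moves only by the tool move_arm, never from a script. Its argument "steps" is a list of rows, each a list of 4 numbers: the shift along the world's x, y, z in m, then the turn about the world's z in rad. In form: [[dx, dy, dz, twist], ...]. A call has exactly 8 rows; each row shifts and turns the pose as measured when the row begins; what a row does not reach is not made up. A row lasts 1/8 s, in which the tool goes at most 62.5 mm and 10.7 degrees, less where a joint would pass 70% of its speed; a pose out of reach is approached as far as the arm can. A call with a gripper value outside its range is refused whole. "jaw" is the gripper command: -1 is fully open, 1 is shut, values between are in proportion, set as the call begins (left out, the last holds). The fingers move at their own pace and stop on an object; "force" is the grip in N (left out, the last holds). Time passes only in rows, so rows that do not move let the fingers close, or fill a call up. It gives the time, the measured TCP pose, the force and the opening at its end, in the units of the state.
- monitor.observe(): the state, without advancing time (a new reading comes with each control period).
- get_image(name): name is "scene" or "top"; returns the picture (480x640x3 uint8, red, green, blue); there is no depth.
- camera_info(name): a dict with "fx", "fy", "cx", "cy" (pixels), "dist_coeffs" ([k1, k2, p1, p2, k3] as OpenCV has them; the pictures are not rectified), "cam_to_world" (4x4, takes a point from camera to world coordinates). Camera axes: x right, y down, z forward; pixel columns grow to the right and rows downward; lengths in m; the calibration is good to about 2 mm. A picture is of the moment at which its call begins. camera_info takes no time and is no camera call.
- env.job_done(): hands the job in, once; it reports no verdict.
The state is a dict: "time": time; "joint_positions": joint angles; "dq": joint speeds; "tau": joint torques, N m; "position": TCP position; "eef_rot": TCP orientation; "ft_force": force on the tool from outside, world axes, zero at the start; "torque": the same for the moment, N m; "finger_gap": finger opening in m.
Only numpy, scipy, OpenCV 4.12 (cv2) and the standard library are available. Lean on these libraries where they do the work, as an engineer would, in place of code of your own. Each camera call takes 0.05 s, during which the arm holds its last target.

## Working session

There is one attempt and no reset: what is moved stays moved. The work goes in short steps, Python scripts to look and compute and a tool call to move; the robot and the scene stay as the last step left them, time stands still between calls to the robot, and variables do not carry over. Pictures are saved under pics/ and viewed, and the job is handed in when it is done.

Besides the shell and the picture viewer there is one more tool, called after "Emit:" by a JSON object that holds its "fn" and its "kwargs", one argument or row to a line. move_arm: Moves the arm, as the interface text tells. Its arguments: {"type":"object","properties":{"steps":{"type":"array"},"jaw":{"type":"number"},"force":{"type":"number"}},"required":["steps"]}

```bash
ls; mkdir -p pics
python3 - <<'E'
from cell import monitor,get_image,camera_info,env
import cv2
for n in("scene","top"):
    cv2.imwrite(f"pics/{n}0.png",get_image(n)[:,:,::-1]); c=camera_info(n); print(n,c)
s=monitor.observe();print(s)
E
```

```text
pics
scene {'fx': 442.6679963376037, 'fy': 442.6679963376037, 'cx': 315.7860452698797, 'cy': 242.7520456540844, 'dist_coeffs': array([-0.04866148,  0.        ,  0.        ,  0.        ,  0.        ]), 'cam_to_world': array([[-0.23818838,  0.82885639, -0.50622464,  1.23169212],
       [ 0.97121796,  0.20402869, -0.12291449,  0.13875706],
       [ 0.00140589, -0.52093127, -0.85359747,  1.10537681],
       [ 0.        ,  0.        ,  0.        ,  1.        ]])}
top {'fx': 578.5032563613648, 'fy': 578.5032563613648, 'cx': 322.1467751296762, 'cy': 246.5962608683251, 'dist_coeffs': array([0.04478347, 0.        , 0.        , 0.        , 0.        ]), 'cam_to_world': array([[ 0.02243693, -0.99277242,  0.11789617,  0.44266924],
       [-0.99974588, -0.02202305,  0.00481229, -0.00582705],
       [-0.00218107, -0.11797418, -0.99301427,  1.28392033],
       [ 0.        ,  0.        ,  0.        ,  1.        ]])}
{'time': 0.1, 'joint_positions': array([-1.48100155e+00,  2.87138782e-01,  1.57803607e+00, -1.41828912e-05,
        1.27862055e+00, -1.50023649e-01]), 'dq': array([ 7.88260335e-05, -1.54893258e-03, -2.20981842e-03, -3.36053655e-04,
        1.32951476e-03, -6.15873832e-04]), 'tau': array([ 5.60079588e-04, -4.07296836e+01, -2.93700403e+01, -1.61558196e-04,
        3.41042003e-03,  1.89905427e-05]), 'position': array([ 0.1603009 , -0.65523306,  0.30264123]), 'eef_rot': array([ 0.08380839,  0.70204745,  0.08536555, -0.70201015]), 'ft_force': array([-0.12501174,  0.20979442, -0.01616811]), 'torque': array([ 0.01446136, -0.01067139, -0.03268987]), 'finger_gap': 0.08552142866571345}
```

View pics/top0.png

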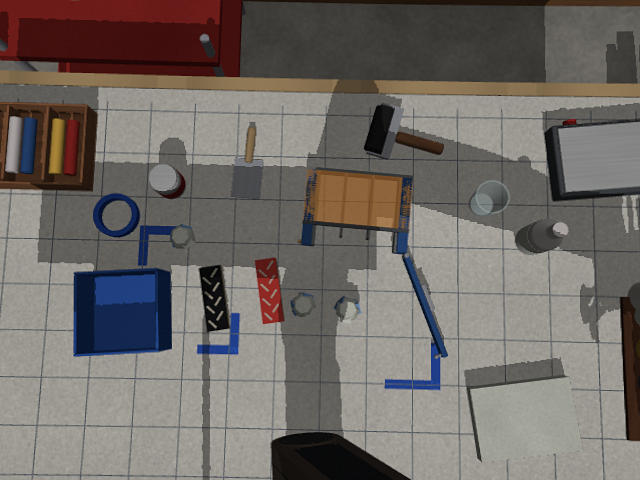

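View pics/scene0.png

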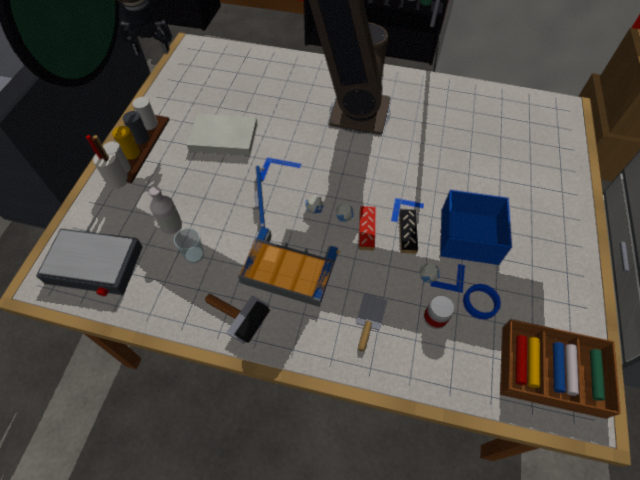

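```bash
cat > h.py <<'E'
from cell import monitor,get_image,camera_info,env
import cv2,numpy as np
def p2w(n,uv,z):
    c=camera_info(n);K=np.array([[c['fx'],0,c['cx']],[0,c['fy'],c['cy']],[0,0,1]])
    q=cv2.undistortPoints(np.array(uv,float).reshape(-1,1,2),K,np.array(c['dist_coeffs'])).reshape(-1,2)
    T=c['cam_to_world'];d=np.c_[q,np.ones(len(q))]@T[:3,:3].T;o=T[:3,3]
    z=np.broadcast_to(z,(len(q),))
    return o+d*((z-o[2])/d[:,2])[:,None]
def w2p(n,P):
    c=camera_info(n);K=np.array([[c['fx'],0,c['cx']],[0,c['fy'],c['cy']],[0,0,1]])
    T=np.linalg.inv(c['cam_to_world']);r,_=cv2.Rodrigues(T[:3,:3])
    return cv2.projectPoints(np.array(P,float).reshape(-1,1,3),r,T[:3,3],K,np.array(c['dist_coeffs']))[0].reshape(-1,2)
def crop(n,f,x0,y0,w,h,s,im=None):
    im=get_image(n)[:,:,::-1] if im is None else im
    c=cv2.resize(im[y0:y0+h,x0:x0+w],None,fx=s,fy=s,interpolation=cv2.INTER_CUBIC)
    cv2.imwrite(f"pics/{f}.png",c)
E
python3 - <<'E'
from h import *
im=cv2.imread("pics/top0.png")
crop("top","c1",190,220,180,140,4.4,im)
crop("top","c2",290,160,170,130,4.4,im)
crop("top","c3",380,220,170,140,4.4,im)
crop("top","c4",60,160,150,110,4.4,im)
E
```

```text
(no output)
```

View pics/c1.png

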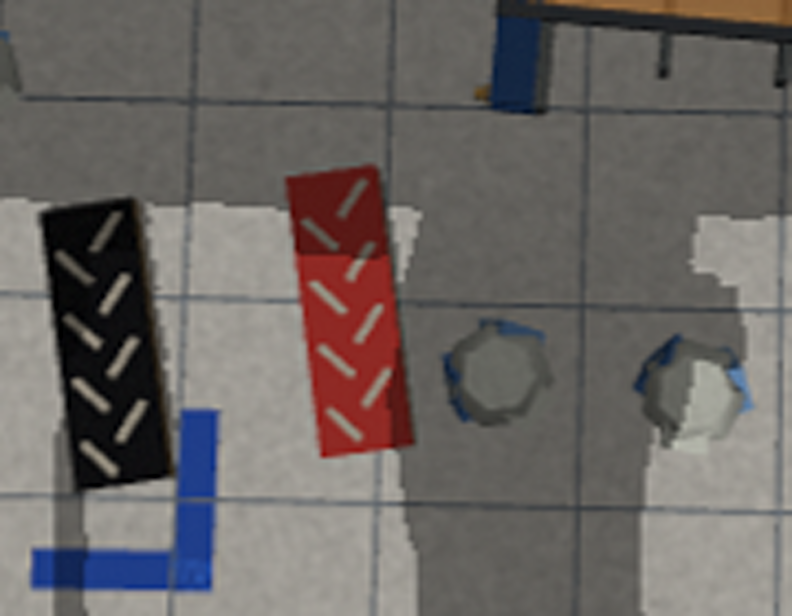

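View pics/c2.png

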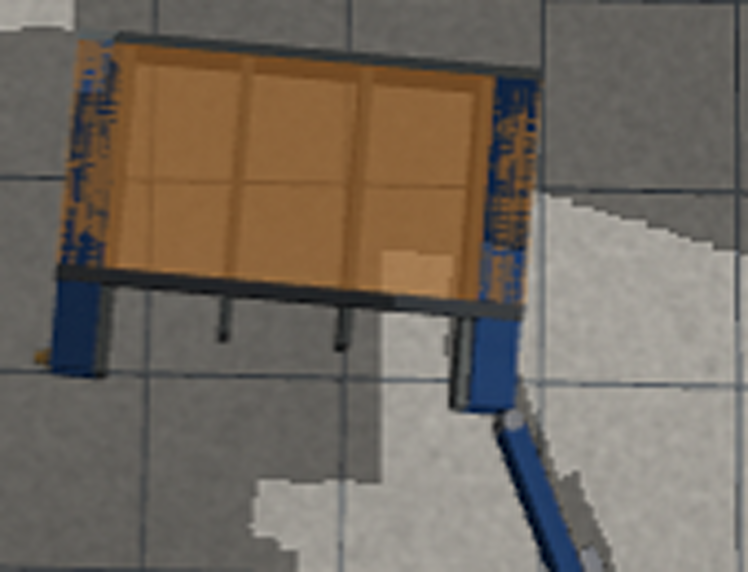

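View pics/c3.png

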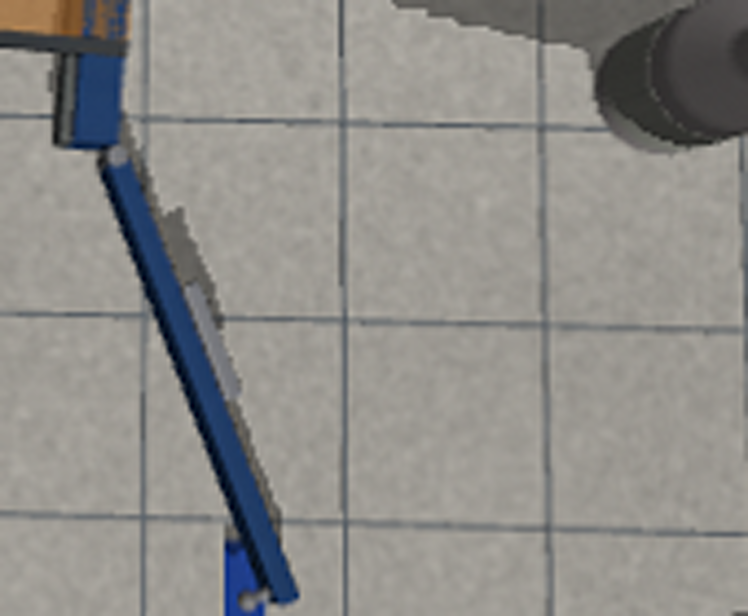

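View pics/c4.png

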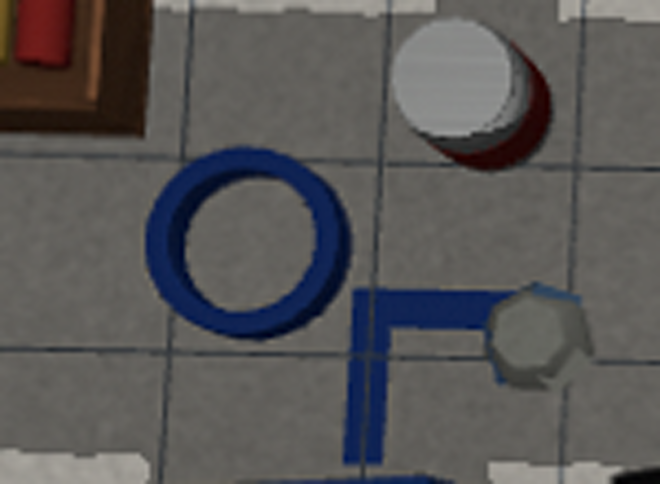

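Run:
```python
from h import *
from scipy.optimize import least_squares
o1=np.array([190,220]);o2=np.array([290,160]);o3=np.array([380,220]);o4=np.array([60,160])
f=lambda o,l:(np.array(l)/4.4)+o
for n,l in(("black",[(40,213),(135,198),(172,475),(77,490)]),("red",[(287,178),(378,165),(413,443),(321,458)])):
    w=p2w("top",f(o1,l),.024);a=(w[0]+w[1]-w[2]-w[3])/2
    print(n,w.mean(0).round(4),"len",np.linalg.norm(a),np.linalg.norm(w[0]-w[1]),"yaw",np.arctan2(a[1],a[0]))
print("wads",p2w("top",np.r_[f(o1,[(498,372),(695,390)]),f(o4,[(537,335)])],.03).round(4))
uv=f(o2,[(50,373),(517,412),(222,342),(342,350),(57,272),(523,310)])
B=np.array([(0,115,40),(0,-115,40),(25,30,34),(25,-30,34),(45,115,42),(45,-115,42)])/1000
def P(p):
    c,s=np.cos(p[2]),np.sin(p[2]);R=np.array([[c,-s,0],[s,c,0],[0,0,1]]);return B@R.T+[p[0],p[1],0]
r=least_squares(lambda p:(w2p("top",P(p))-uv).ravel(),[.5,0,0]);print(r.x.round(4),r.fun.round(2))
c,s=np.cos(r.x[2]),np.sin(r.x[2]);hg=r.x[:2]+np.array([[c,-s],[s,c]])@[-.006,-.115];print("hinge",hg,p2w("top",f(o2,[(515,420)]),.038),p2w("top",f(o3,[(118,155),(285,600)]),.038))
print("bin",p2w("top",[(75,272),(171,269),(171,350),(76,356)],.1).round(3))
print("others",p2w("top",[(165,178),(117,216),(250,165),(490,198),(558,228)],[.08,.025,.0,.09,.17]).round(3))
```

```text
black [0.475  0.2319 0.024 ] len 0.1375328392784726 0.04736977408339655 yaw 0.17839206814040504
red [0.4938 0.1125 0.024 ] len 0.13866600533729553 0.0455904466280776 yaw 0.15687394371003754
wads [[ 0.4648  0.0383  0.03  ]
 [ 0.4582 -0.0583  0.03  ]
 [ 0.6077  0.3065  0.03  ]]
[ 0.5876 -0.0687 -0.0599] [-0.34 -0.54 -0.41 -0.75  0.51 -1.33  0.7  -0.92 -0.17  1.81 -0.28  1.74]
hinge [ 0.57475097 -0.18316593] [[ 0.57538038 -0.18373773  0.038     ]] [[ 0.57586342 -0.18324509  0.038     ]
 [ 0.36286665 -0.26402992  0.038     ]]
bin [[0.52  0.502 0.1  ]
 [0.53  0.308 0.1  ]
 [0.367 0.299 0.1  ]
 [0.352 0.487 0.1  ]]
others [[ 0.725  0.336  0.08 ]
 [ 0.65   0.452  0.025]
 [ 0.778  0.168  0.   ]
 [ 0.694 -0.348  0.09 ]
 [ 0.621 -0.455  0.17 ]]
```

Run:
```python
from h import *
from scipy.spatial.transform import Rotation as R
q=monitor.observe()['eef_rot'];M=R.from_quat(np.r_[q[1:],q[0]]).as_matrix();print(M.round(3))
b=[(75,272),(171,269),(171,350),(76,356)]
# bin by fit at z .1
from scipy.optimize import least_squares
C=np.array([(85,85),(85,-85),(-85,-85),(-85,85)])/1000
def f(p):
    c,s=np.cos(p[2]),np.sin(p[2]);return (w2p("top",np.c_[C@np.array([[c,s],[-s,c]])+p[:2],np.full(4,.1)])-b).ravel()
r=least_squares(f,[.44,.4,0]);print(r.x,r.fun.round(1))
```

```text
[[-0.     0.238 -0.971]
 [ 0.002 -0.971 -0.238]
 [-1.    -0.002 -0.   ]]
[0.44236256 0.39905762 0.07254785] [ 5.9 -0.4 -6.  -1.6 -4.7  1.7  4.6  0.4]
```

Emit:
{"fn": "move_arm", "kwargs": {
  "steps": [
    [0.025,0.053,0,0],
    [0.025,0.053,0,0],
    [0.025,0.053,0,0],
    [0.025,0.053,0,0],
    [0.03,0.053,0,0],
    [0.03,0.053,0,0],
    [0.03,0.053,0,0],
    [0.03,0.053,0,0]
  ],
  "jaw": -1,
  "force": 40
}}

```text
time: 1.1
position: [0.3807, -0.2206, 0.2968]
eef_rot: [0.078, 0.703, 0.084, -0.702]
ft_force: [0.3, -1.0, 0.3]
finger_gap: 0.0855
```

Emit:
{"fn": "move_arm", "kwargs": {
  "steps": [
    [0.02,0.042,-0.03,0],
    [0.02,0.042,-0.03,0],
    [0.02,0.042,-0.03,0],
    [0.018,0.038,-0.01,0],
    [0,0,0,0],
    [0,0,0,0],
    [0,0,0,0],
    [0,0,0,0]
  ]
}}

```text
time: 2.1
position: [0.4596, -0.0488, 0.194]
eef_rot: [0.081, 0.703, 0.085, -0.702]
ft_force: [-0.6, 0.0, -1.0]
finger_gap: 0.0847
```

Run:
```python
from h import *
s=monitor.observe();print(s['position'])
crop("top","d1",230,200,200,150,4)
```

```text
[ 0.45961441 -0.04880466  0.19397245]
```

View pics/d1.png

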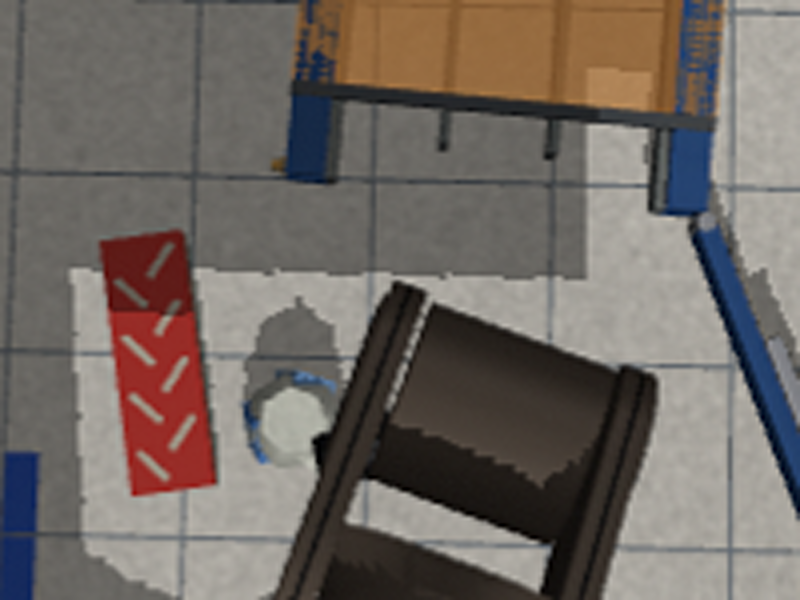

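Emit:
{"fn": "move_arm", "kwargs": {
  "steps": [
    [0,-0.01,0,0],
    [0,0,-0.03,0],
    [0,0,-0.03,0],
    [0,0,-0.03,0],
    [0,0,-0.022,0],
    [0,0,0,0],
    [0,0,0,0],
    [0,0,0,0]
  ]
}}

```text
time: 3.15
position: [0.4624, -0.066, 0.0839]
eef_rot: [0.081, 0.706, 0.081, -0.699]
ft_force: [0.7, -0.5, -1.3]
finger_gap: 0.0853
```

Emit:
{"fn": "move_arm", "kwargs": {
  "steps": [
    [0,0,0,0],
    [0,0,0,0],
    [0,0,0,0],
    [0,0,0,0],
    [0,0,0,0],
    [0,0,0.05,0],
    [0,0,0.06,0],
    [0,0,0.06,0]
  ],
  "jaw": 1,
  "force": 30
}}

```text
time: 4.15
position: [0.4588, -0.0646, 0.2531]
eef_rot: [-0.079, -0.702, -0.083, 0.703]
ft_force: [1.3, -0.5, 0.0]
finger_gap: 0.0511
```

Emit:
{"fn": "move_arm", "kwargs": {
  "steps": [
    [0.003,0.06,0,0],
    [0.002,0.06,0,0],
    [0.002,0.06,0,0],
    [0.002,0.06,0,0],
    [0.002,0.06,0,0],
    [0.002,0.06,0,0],
    [0.002,0.06,0,0],
    [0,0.06,0,0]
  ]
}}

```text
time: 5.15
position: [0.4755, 0.4252, 0.2607]
eef_rot: [0.078, 0.709, 0.077, -0.697]
ft_force: [1.3, -0.2, 0.1]
finger_gap: 0.0509
```

Emit:
{"fn": "move_arm", "kwargs": {
  "steps": [
    [0,0.02,-0.03,0],
    [0,0,-0.03,0],
    [0,0,0,0],
    [0,0,0,0],
    [0,0,0,0],
    [0,0,0,0],
    [0,0,0,0],
    [0,0,0,0]
  ]
}}

```text
time: 6.15
position: [0.4758, 0.4505, 0.2036]
eef_rot: [0.079, 0.711, 0.08, -0.694]
ft_force: [0.4, -0.2, -0.1]
finger_gap: 0.0512
```

Emit:
{"fn": "move_arm", "kwargs": {
  "steps": [
    [0,0,0,0],
    [0,0,0,0],
    [0,0,0,0],
    [0,0,0,0],
    [0,-0.01,0.06,0],
    [0,-0.05,0.03,0],
    [0,-0.06,0,0],
    [0,-0.06,0,0]
  ],
  "jaw": -1
}}

```text
time: 7.15
position: [0.4751, 0.269, 0.2957]
eef_rot: [0.081, 0.711, 0.082, -0.693]
ft_force: [0.1, -0.3, 0.6]
finger_gap: 0.0859
```

Run:
```python
from h import *
s=monitor.observe();print(s['position'],s['time'])
cv2.imwrite("pics/e1.png",get_image("top")[:,:,::-1])
```

```text
[0.47512586 0.26898186 0.29566281] 7.15
```

View pics/e1.png

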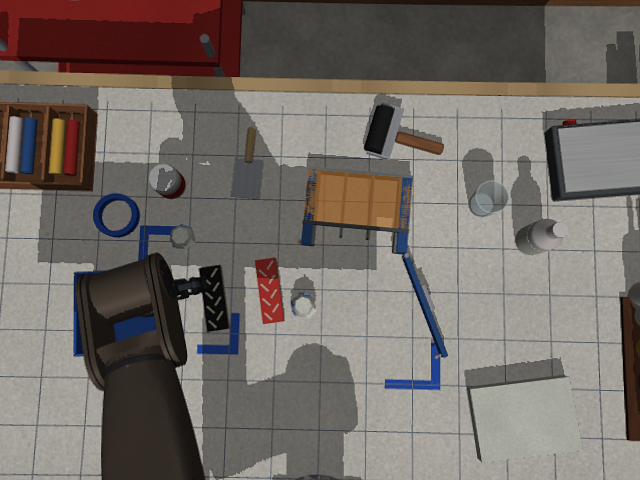

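Emit:
{"fn": "move_arm", "kwargs": {
  "steps": [
    [0.045,0.012,0,0],
    [0.045,0.012,0,0],
    [0.04,0.012,0,0],
    [0.003,0,-0.05,0],
    [0,0,-0.05,0],
    [0,0,-0.03,0],
    [0,0,0,0],
    [0,0,0,0]
  ]
}}

```text
time: 8.2
position: [0.6131, 0.2977, 0.1644]
eef_rot: [0.08, 0.713, 0.077, -0.692]
ft_force: [-0.1, 0.4, -0.5]
finger_gap: 0.0859
```

Emit:
{"fn": "move_arm", "kwargs": {
  "steps": [
    [-0.005,0.008,-0.02,0],
    [0,0,-0.03,0],
    [0,0,-0.03,0],
    [0,0,0,0],
    [0,0,0,0],
    [0,0,0,0],
    [0,0,0,0],
    [0,0,0,0]
  ]
}}

```text
time: 9.2
position: [0.6116, 0.3102, 0.0924]
eef_rot: [0.079, 0.719, 0.079, -0.686]
ft_force: [1.3, -0.6, 0.7]
finger_gap: 0.0851
```

Emit:
{"fn": "move_arm", "kwargs": {
  "steps": [
    [0,0,0,0],
    [0,0,0,0],
    [0,0,0,0],
    [0,0,0,0],
    [0,0,0,0],
    [0,0,0.05,0],
    [0,0,0.06,0],
    [0,0,0.06,0]
  ],
  "jaw": 1
}}

```text
time: 10.2
position: [0.6072, 0.3083, 0.257]
eef_rot: [0.08, 0.713, 0.078, -0.692]
ft_force: [-0.1, 0.3, 0.4]
finger_gap: 0.0513
```

Held. To the bin at about (0.40, 0.45).

Emit:
{"fn": "move_arm", "kwargs": {
  "steps": [
    [-0.045,0.03,0,0],
    [-0.045,0.03,0,0],
    [-0.045,0.03,0,0],
    [-0.045,0.03,0,0],
    [-0.022,0.018,0,0],
    [0,0,-0.03,0],
    [0,0,-0.03,0],
    [0,0,0,0]
  ]
}}

```text
time: 11.2
position: [0.3999, 0.4501, 0.2043]
eef_rot: [0.078, 0.718, 0.079, -0.687]
ft_force: [-0.3, -0.9, 0.5]
finger_gap: 0.0509
```

Emit:
{"fn": "move_arm", "kwargs": {
  "steps": [
    [0,0,0,0],
    [0,0,0,0],
    [0,0,0,0],
    [0,0,0,0],
    [0,0,0,0],
    [0,0,0.06,0],
    [0,-0.05,0.03,0],
    [0,-0.06,0,0]
  ],
  "jaw": -1
}}

```text
time: 12.2
position: [0.402, 0.3408, 0.3015]
eef_rot: [0.078, 0.721, 0.082, -0.684]
ft_force: [0.5, -0.1, 0.3]
finger_gap: 0.0855
```

Emit:
{"fn": "move_arm", "kwargs": {
  "steps": [
    [0.006,-0.055,0,0],
    [0.006,-0.055,0,0],
    [0.006,-0.055,0,0],
    [0.006,-0.055,0,0],
    [0.006,-0.04,-0.02,0],
    [0.006,-0.03,-0.02,0],
    [0,0,-0.05,0],
    [0,0,0,0]
  ]
}}

```text
time: 13.2
position: [0.4382, 0.0384, 0.2148]
eef_rot: [0.077, 0.725, 0.079, -0.679]
ft_force: [0.1, 0.9, -0.1]
finger_gap: 0.0856
```

Run:
```python
from h import *
s=monitor.observe();print(s['position'],s['time'])
cv2.imwrite("pics/e2.png",get_image("top")[:,:,::-1])
```

```text
[0.43822337 0.03837894 0.21481016] 13.2
```

View pics/e2.png

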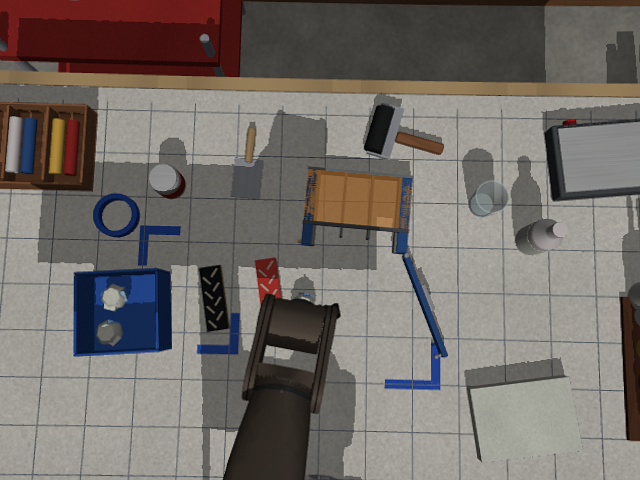

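```bash
cat >> h.py <<'E'
def st():
    from scipy.spatial.transform import Rotation as R
    s=monitor.observe();q=s['eef_rot'];M=R.from_quat(np.r_[q[1:],q[0]]).as_matrix()
    print("t",s['time'],"pos",s['position'].round(4),"jaw",round(float(np.arctan2(M[1,1],M[0,1])%np.pi),3),"tilt",M[:,0].round(3),"q",s['joint_positions'].round(2),"F",s['ft_force'].round(1),"gap",s['finger_gap'])
E
python3 -c "
from h import *
st()"
```

```text
t 13.25 pos [0.4403 0.0383 0.218 ] jaw 1.794 tilt [ 0.072  0.009 -0.997] q [-0.15 -0.19  2.23  0.02  1.02  1.18] F [ 0.2 -0.2  0.9] gap 0.08520739911210716
```

Emit:
{"fn": "move_arm", "kwargs": {
  "steps": [
    [0.012,0,0,0.18],
    [0.013,0,0,0.18],
    [0,0,0,0.18],
    [0,0,-0.02,0.18],
    [0,0,-0.02,0.18],
    [0,0,0,0.18],
    [0,0,0,0.18],
    [0,0,0,0]
  ]
}}

```text
time: 14.25
position: [0.4787, 0.0412, 0.2018]
eef_rot: [0.479, 0.541, 0.501, -0.476]
ft_force: [0.0, 0.3, -0.2]
finger_gap: 0.0859
```

```bash
python3 -c "
from h import *
st()
crop('top','d2',230,200,200,150,4)"
```

```text
t 14.25 pos [0.4787 0.0412 0.2018] jaw 3.103 tilt [ 0.045  0.085 -0.995] q [-0.16 -0.06  2.15  0.11  1.02 -0.18] F [ 0.   0.3 -0.2] gap 0.08586485457213411
```

View pics/d2.png

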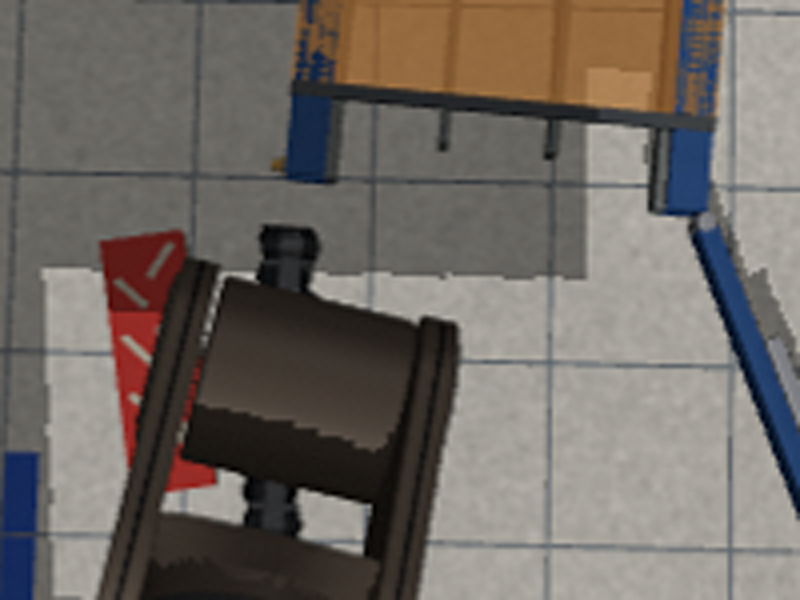

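Emit:
{"fn": "move_arm", "kwargs": {
  "steps": [
    [-0.016,-0.008,0,0],
    [0,0,0,0],
    [0,0,-0.04,0],
    [0,0,-0.04,0],
    [0,0,-0.035,0],
    [0,0,0,0],
    [0,0,0,0],
    [0,0,0,0]
  ]
}}

```text
time: 15.3
position: [0.4713, 0.034, 0.0951]
eef_rot: [0.483, 0.549, 0.491, -0.473]
ft_force: [-1.2, -0.1, -0.1]
finger_gap: 0.0857
```

```bash
python3 -c "
from h import *
st()"
```

```text
t 15.3 pos [0.4713 0.034  0.0951] jaw 3.091 tilt [ 0.069  0.081 -0.994] q [-0.18  0.11  2.22  0.13  0.76 -0.23] F [-1.2 -0.1 -0.1] gap 0.08566979257312449
```

Emit:
{"fn": "move_arm", "kwargs": {
  "steps": [
    [-0.009,0,0,0],
    [-0.003,0,-0.014,0],
    [0,0,0,0],
    [0,0,0,0],
    [0,0,0,0],
    [0,0,0,0],
    [0,0,0,0],
    [0,0,0,0]
  ],
  "jaw": 1
}}

```text
time: 16.3
position: [0.461, 0.0335, 0.0839]
eef_rot: [0.486, 0.551, 0.489, -0.472]
ft_force: [0.3, 0.7, 2.4]
finger_gap: 0.0518
```

Emit:
{"fn": "move_arm", "kwargs": {
  "steps": [
    [0,0,0.02,0],
    [0,0,0.06,0],
    [0,0,0.06,0],
    [0,0,0.06,0],
    [0,0,0,0],
    [0,0,0,0],
    [0,0,0,0],
    [0,0,0,0]
  ]
}}

```text
time: 17.3
position: [0.4551, 0.0343, 0.2812]
eef_rot: [0.481, 0.547, 0.493, -0.475]
ft_force: [-0.1, -0.2, -0.1]
finger_gap: 0.0518
```

```bash
python3 -c "
from h import *
st()"
```

```text
t 17.3 pos [0.4551 0.0343 0.2812] jaw 3.09 tilt [ 0.063  0.082 -0.995] q [-0.18 -0.22  2.14  0.1   1.18 -0.17] F [-0.1 -0.2 -0.1] gap 0.05181214521212146
```

Emit:
{"fn": "move_arm", "kwargs": {
  "steps": [
    [0,0.05,0,0.17],
    [0,0.05,0,0.17],
    [0,0.05,0,0.17],
    [0,0.05,0,0.17],
    [-0.003,0.05,0,0.17],
    [-0.003,0.05,0,0.17],
    [-0.003,0.035,0,0.17],
    [-0.003,0,0,0.17]
  ]
}}

```text
time: 18.3
position: [0.4388, 0.3781, 0.2689]
eef_rot: [0.671, 0.096, 0.733, -0.059]
ft_force: [-0.7, -0.4, 0.4]
finger_gap: 0.0521
```

```bash
python3 -c "
from h import *
st()"
```

```text
t 18.3 pos [0.4388 0.3781 0.2689] jaw 1.348 tilt [-0.081  0.061 -0.995] q [ 0.51  0.12  1.84  0.1   1.23 -0.88] F [-0.7 -0.4  0.4] gap 0.052051216026283036
```

Emit:
{"fn": "move_arm", "kwargs": {
  "steps": [
    [0,0,-0.03,0.1],
    [0,0,-0.03,0.1],
    [0,0,0,0.1],
    [0,0,0,0.06],
    [0,0,0,0],
    [0,0,0,0],
    [0,0,0,0],
    [0,0,0,0]
  ]
}}

```text
time: 19.3
position: [0.4354, 0.3777, 0.1974]
eef_rot: [0.665, -0.044, 0.743, 0.064]
ft_force: [-0.5, -0.2, 0.4]
finger_gap: 0.0519
```

Emit:
{"fn": "move_arm", "kwargs": {
  "steps": [
    [0,0,0,0],
    [0,0,0,0],
    [0,0,0,0],
    [0,0,0,0],
    [0,0,0.03,0],
    [0,0,0.04,0],
    [0,0,0,0],
    [0,0,0,0]
  ],
  "jaw": -1
}}

```text
time: 20.3
position: [0.4348, 0.3773, 0.2683]
eef_rot: [0.665, -0.044, 0.743, 0.063]
ft_force: [-1.0, -0.6, -0.3]
finger_gap: 0.0858
```

```bash
python3 -c "
from h import *
st()"
```

```text
t 20.3 pos [0.4348 0.3773 0.2683] jaw 1.72 tilt [-0.113  0.019 -0.993] q [ 0.52  0.13  1.83  0.08  1.27 -1.23] F [-1.  -0.6 -0.3] gap 0.08577163658656127
```

Emit:
{"fn": "move_arm", "kwargs": {
  "steps": [
    [0,0,0,0],
    [0,0,0,0],
    [0,0,0,0],
    [0,0,0,0],
    [0,0,0,0],
    [0,0,0,0],
    [0,0,0,0],
    [0,0,0,0]
  ]
}}

```text
time: 21.3
position: [0.4337, 0.3766, 0.2644]
eef_rot: [0.662, -0.044, 0.745, 0.062]
ft_force: [-0.4, 0.0, 0.8]
finger_gap: 0.0853
```

```bash
python3 -c "
from h import *
st()
im=get_image('top')[:,:,::-1]
cv2.imwrite('pics/f1.png',im); crop('top','f1b',60,230,200,140,4,im)"
```

```text
t 21.3 pos [0.4337 0.3766 0.2644] jaw 1.72 tilt [-0.119  0.016 -0.993] q [ 0.52  0.13  1.83  0.08  1.27 -1.23] F [-0.4  0.   0.8] gap 0.08532266767724987
```

View pics/f1.png

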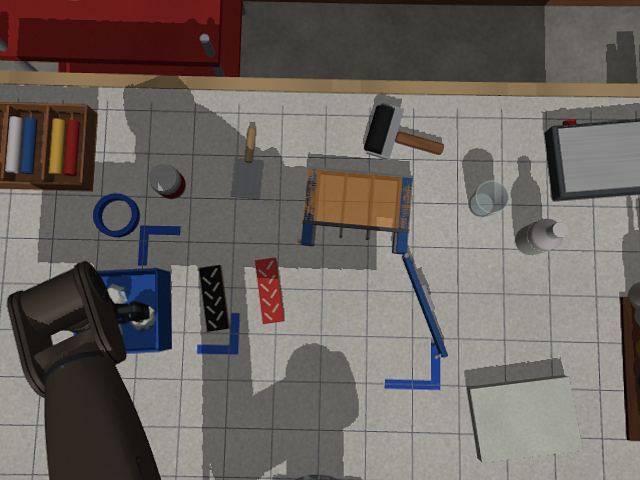

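View pics/f1b.png

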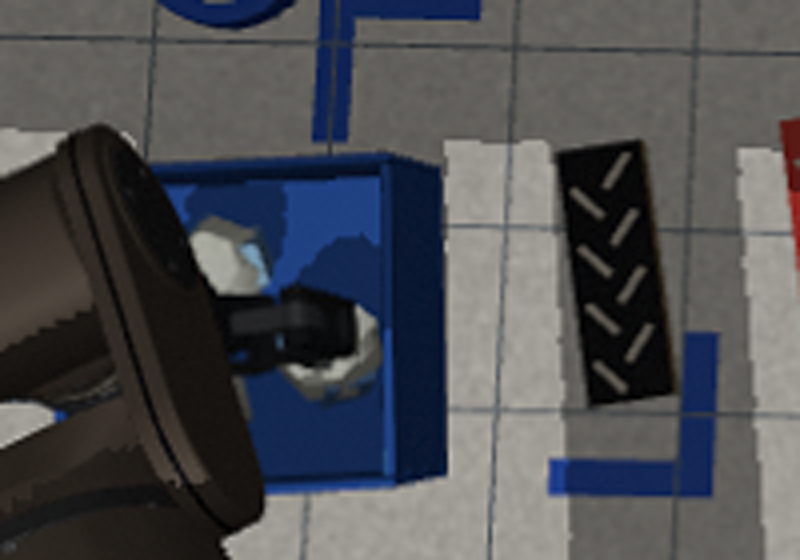

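Emit:
{"fn": "move_arm", "kwargs": {
  "steps": [
    [0.004,-0.045,0,0],
    [0.004,-0.045,0,0],
    [0.004,-0.045,0,0],
    [0.004,-0.045,-0.02,0],
    [0.004,-0.045,-0.04,0],
    [0.004,-0.045,-0.04,0],
    [0,0,0,0],
    [0,0,0,0]
  ]
}}

```text
time: 22.35
position: [0.4594, 0.0998, 0.1658]
eef_rot: [0.666, -0.045, 0.742, 0.063]
ft_force: [0.0, 0.1, 0.6]
finger_gap: 0.085
```

```bash
python3 -c "
from h import *
st()
im=get_image('scene')[:,:,::-1]
crop('scene','g1',300,150,200,150,4,im)"
```

```text
t 22.35 pos [0.4594 0.0998 0.1658] jaw 1.722 tilt [-0.108  0.018 -0.994] q [-0.01  0.04  2.13  0.02  1.08 -1.74] F [0.  0.1 0.6] gap 0.08504980351739727
```

View pics/g1.png

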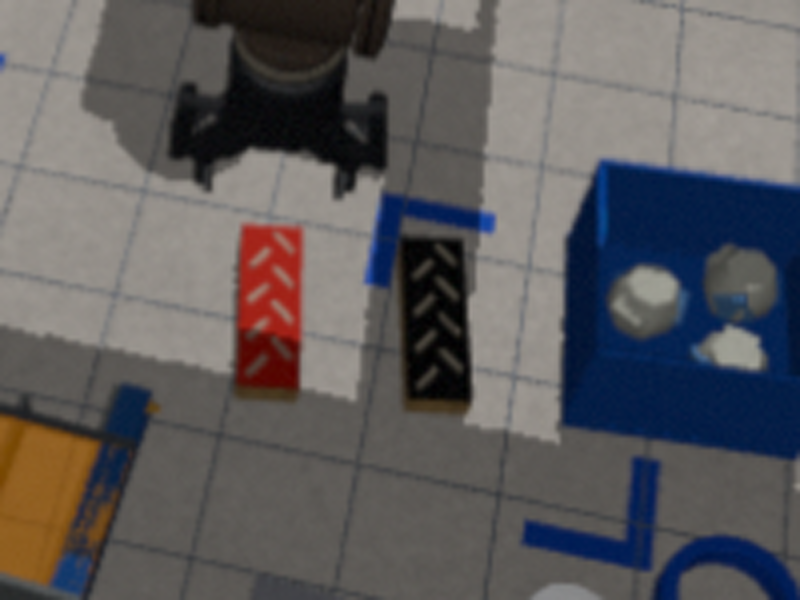

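Emit:
{"fn": "move_arm", "kwargs": {
  "steps": [
    [0.002,0.005,0,0],
    [0,0,-0.03,0],
    [0,0,-0.03,0],
    [0,0,-0.022,0],
    [0,0,0,0],
    [0,0,0,0],
    [0,0,0,0],
    [0,0,0,0]
  ]
}}

```text
time: 23.4
position: [0.468, 0.1126, 0.0916]
eef_rot: [0.674, -0.049, 0.734, 0.067]
ft_force: [-0.9, 0.9, 0.2]
finger_gap: 0.0854
```

```bash
python3 -c "
from h import *
st()"
```

```text
t 23.4 pos [0.468  0.1126 0.0916] jaw 1.735 tilt [-0.087  0.018 -0.996] q [ 0.02  0.19  2.14  0.03  0.9  -1.73] F [-0.9  0.9  0.2] gap 0.08540140937164874
```

Emit:
{"fn": "move_arm", "kwargs": {
  "steps": [
    [-0.007,-0.007,0,0],
    [0,0,-0.012,0],
    [0,0,0,0],
    [0,0,0,0],
    [0,0,0,0],
    [0,0,0,0],
    [0,0,0,0],
    [0,0,0,0]
  ]
}}

```text
time: 24.4
position: [0.4609, 0.1049, 0.0794]
eef_rot: [0.674, -0.049, 0.734, 0.067]
ft_force: [0.1, 0.0, 0.3]
finger_gap: 0.0857
```

Emit:
{"fn": "move_arm", "kwargs": {
  "steps": [
    [0,0,0,0],
    [0,0,0,0],
    [0,0,0,0],
    [0,0,0,0],
    [0,0,0,0],
    [0,0,0,0],
    [0,0,0,0],
    [0,0,0,0]
  ],
  "jaw": 1,
  "force": 60
}}

```text
time: 25.4
position: [0.4615, 0.1049, 0.08]
eef_rot: [0.675, -0.049, 0.733, 0.067]
ft_force: [0.5, 0.8, 1.1]
finger_gap: 0.0449
```

```bash
python3 -c "
from h import *
st()"
```

```text
t 25.4 pos [0.4615 0.1049 0.08  ] jaw 1.734 tilt [-0.085  0.018 -0.996] q [ 0.    0.19  2.16  0.02  0.87 -1.75] F [0.5 0.8 1.1] gap 0.0449102493186198
```

Emit:
{"fn": "move_arm", "kwargs": {
  "steps": [
    [0,0,0.02,0],
    [0.003,-0.03,0,-0.04],
    [0.003,-0.03,0,-0.04],
    [0.003,-0.03,0,-0.04],
    [0.003,-0.03,0,-0.04],
    [0.003,-0.03,0,-0.05],
    [0.003,-0.019,0,0],
    [0,0,0,0]
  ]
}}

```text
time: 26.4
position: [0.4748, -0.068, 0.0958]
eef_rot: [0.674, 0.03, 0.738, -0.005]
ft_force: [-0.0, 1.4, -1.3]
finger_gap: 0.0444
```

```bash
python3 -c "
from h import *
st()
im=get_image('top')[:,:,::-1]
crop('top','g2',260,170,200,150,4,im)
crop('scene','g3',220,160,200,150,4)"
```

```text
t 26.4 pos [ 0.4748 -0.068   0.0958] jaw 1.52 tilt [-0.09   0.038 -0.995] q [-0.36  0.18  2.14  0.01  0.92 -1.88] F [-0.   1.4 -1.3] gap 0.04439824305135832
```

View pics/g2.png

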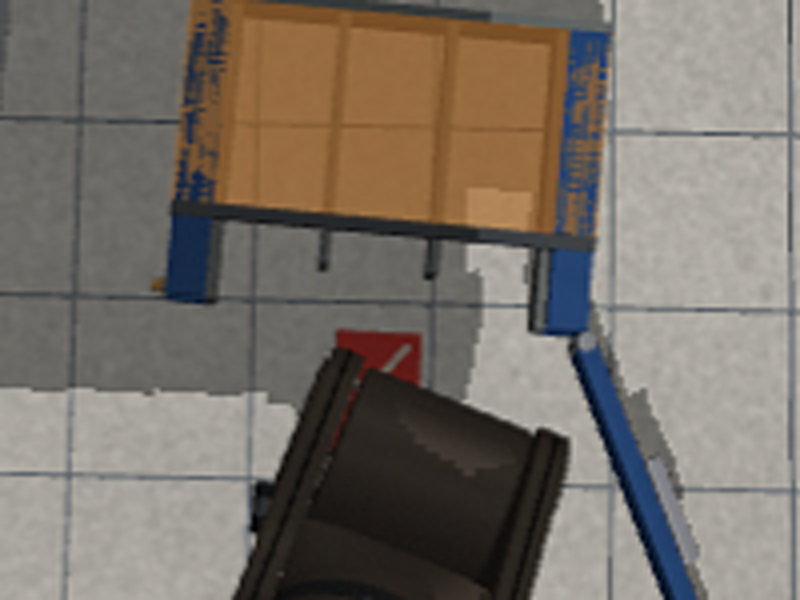

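View pics/g3.png

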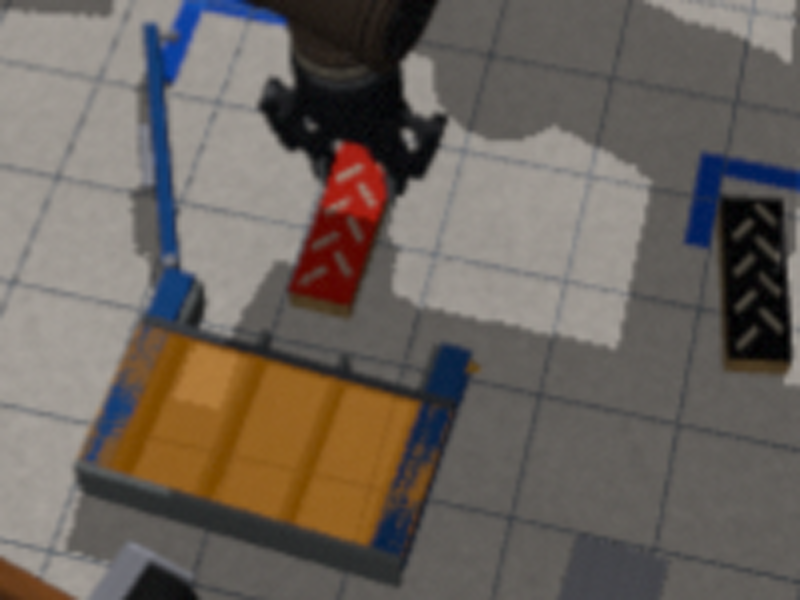

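Emit:
{"fn": "move_arm", "kwargs": {
  "steps": [
    [0,0.002,-0.006,0],
    [0,0,-0.006,0],
    [0.012,-0.001,0,0],
    [0.012,-0.001,0,0],
    [0.012,-0.001,0,0],
    [0,0,0,0],
    [0,0,0,0],
    [0,0,0,0]
  ]
}}

```text
time: 27.5
position: [0.5131, -0.0652, 0.0825]
eef_rot: [0.673, 0.028, 0.739, -0.002]
ft_force: [0.9, -0.2, -1.5]
finger_gap: 0.0442
```

```bash
python3 -c "
from h import *
st()
im=get_image('top')[:,:,::-1]
crop('top','g4',260,170,200,150,4,im)"
```

```text
t 27.5 pos [ 0.5131 -0.0652  0.0825] jaw 1.526 tilt [-0.091  0.039 -0.995] q [-0.33  0.28  2.05  0.01  0.91 -1.86] F [ 0.9 -0.2 -1.5] gap 0.04424714856836135
```

View pics/g4.png

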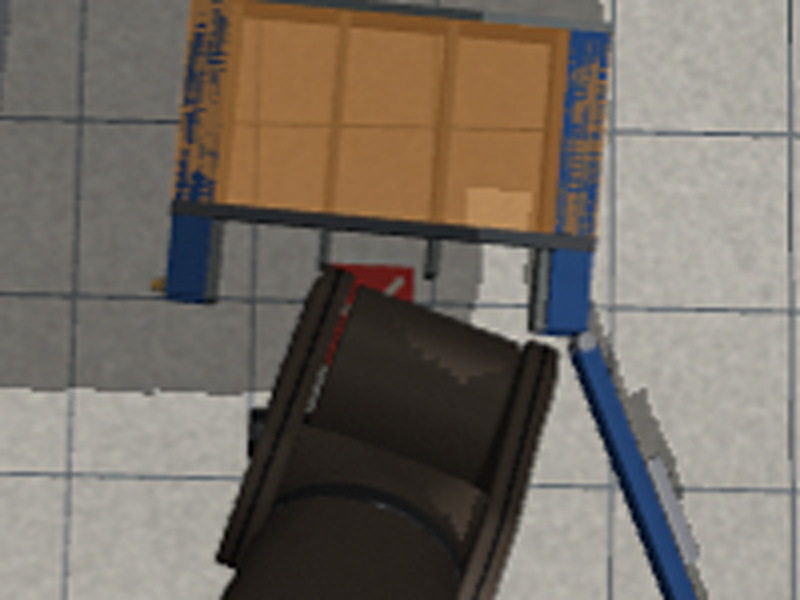

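Emit:
{"fn": "move_arm", "kwargs": {
  "steps": [
    [0,0,0,-0.03],
    [0.006,-0.001,0,0],
    [0.012,-0.001,0,0],
    [0.012,-0.001,0,0],
    [0,0,0,0],
    [0,0,0,0],
    [0,0,0,0],
    [0,0,0,0]
  ]
}}

```text
time: 28.55
position: [0.5449, -0.0684, 0.0823]
eef_rot: [0.673, 0.04, 0.738, -0.013]
ft_force: [0.5, -0.3, -2.1]
finger_gap: 0.0445
```

```bash
python3 -c "
from h import *
st()
im=get_image('top')[:,:,::-1]
crop('top','g5',280,190,150,100,5,im)
crop('scene','g6',220,180,160,120,5)"
```

```text
t 28.55 pos [ 0.5449 -0.0684  0.0823] jaw 1.493 tilt [-0.09   0.042 -0.995] q [-0.31  0.34  1.97  0.02  0.93 -1.82] F [ 0.5 -0.3 -2.1] gap 0.0445280556668332
```

View pics/g5.png

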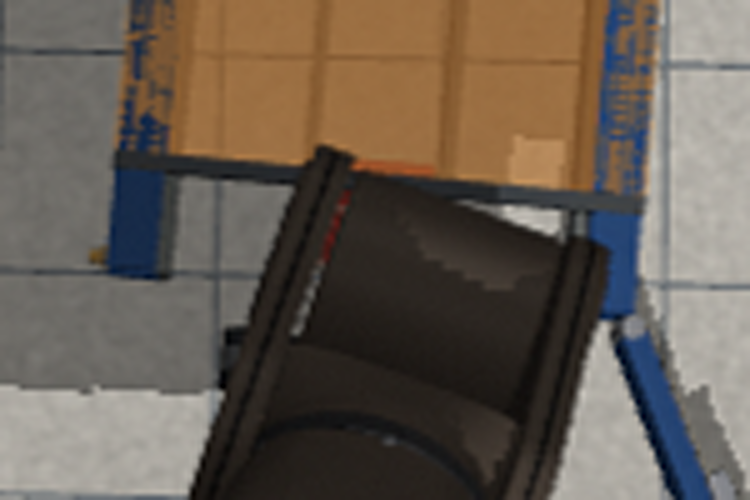

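View pics/g6.png

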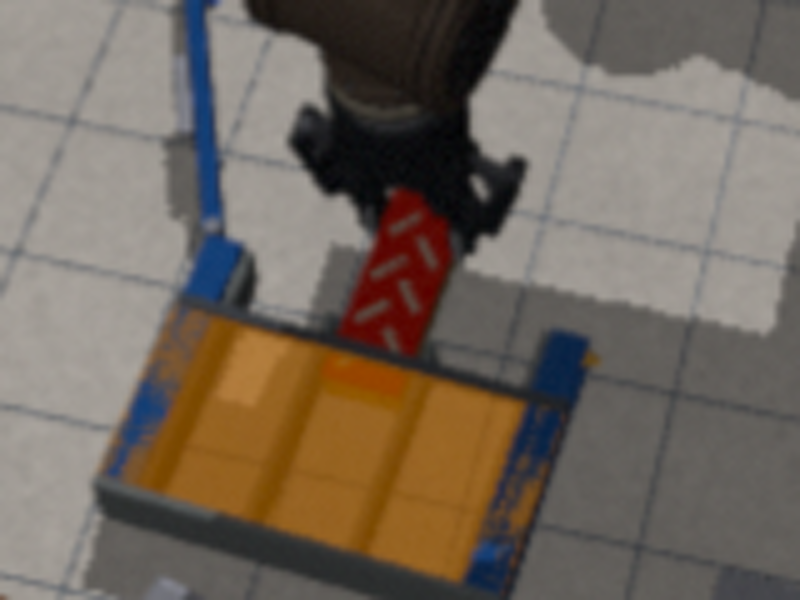

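Emit:
{"fn": "move_arm", "kwargs": {
  "steps": [
    [0.01,0,0,0],
    [0.012,-0.0005,0,0],
    [0.012,-0.0005,0,0],
    [0.01,-0.0005,0,0],
    [0,0,0,0],
    [0,0,0,0],
    [0,0,0,0],
    [0,0,0,0]
  ]
}}

```text
time: 29.65
position: [0.5922, -0.07, 0.0821]
eef_rot: [0.673, 0.04, 0.738, -0.013]
ft_force: [-0.6, -0.4, -0.7]
finger_gap: 0.0446
```

```bash
python3 -c "
from h import *
st()
crop('scene','g7',220,180,160,120,5)"
```

```text
t 29.65 pos [ 0.5922 -0.07    0.0821] jaw 1.493 tilt [-0.09   0.042 -0.995] q [-0.29  0.42  1.85  0.02  0.97 -1.8 ] F [-0.6 -0.4 -0.7] gap 0.04456328050997494
```

View pics/g7.png

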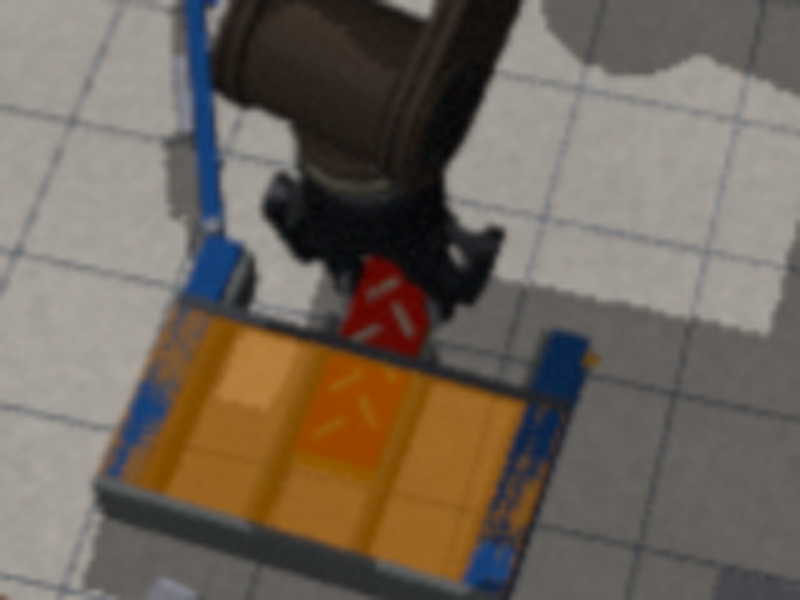

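Emit:
{"fn": "move_arm", "kwargs": {
  "steps": [
    [0,0,0,0],
    [0,0,0,0],
    [0,0,0,0],
    [0,0,0,0],
    [0,0,0.03,0],
    [0,0,0.03,0],
    [-0.03,0.002,0,0],
    [-0.035,0.002,0,0]
  ],
  "jaw": -1
}}

```text
time: 30.7
position: [0.5286, -0.0668, 0.146]
eef_rot: [0.675, 0.04, 0.736, -0.013]
ft_force: [-1.2, -0.2, 0.0]
finger_gap: 0.0854
```

Emit:
{"fn": "move_arm", "kwargs": {
  "steps": [
    [0,0,0,0],
    [0,0,0,0],
    [0,0,0,0],
    [0,0,0,0],
    [0,0,0,0],
    [0,0,0,0],
    [0,0,0,0],
    [0,0,0,0]
  ],
  "jaw": 1,
  "force": 30
}}

```text
time: 31.7
position: [0.5298, -0.0669, 0.1463]
eef_rot: [0.676, 0.04, 0.736, -0.014]
ft_force: [0.3, -0.3, -0.3]
finger_gap: -0.0005
```

```bash
python3 -c "
from h import *
st()
crop('scene','g8',220,160,180,135,4.4)"
```

```text
t 31.7 pos [ 0.5298 -0.0669  0.1463] jaw 1.494 tilt [-0.083  0.04  -0.996] q [-0.32  0.2   2.    0.01  1.04 -1.82] F [ 0.3 -0.3 -0.3] gap -0.00047697952757503166
```

View pics/g8.png

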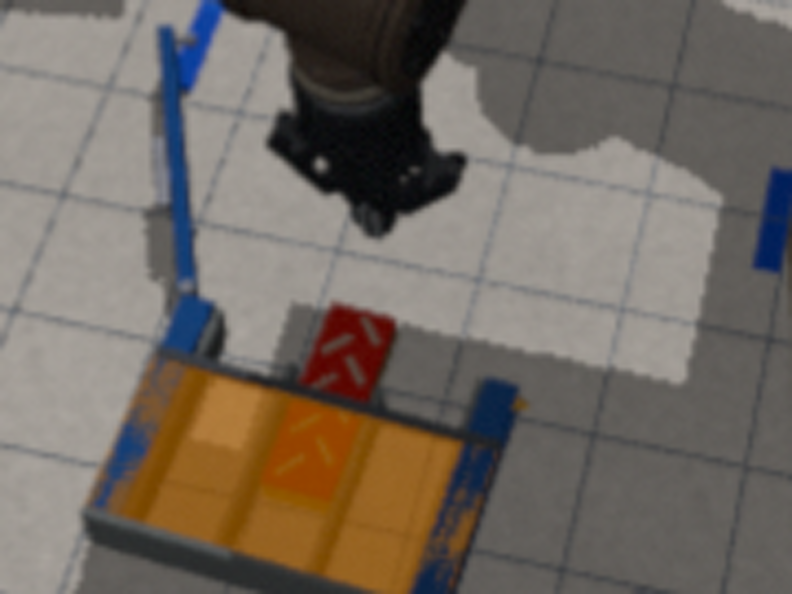

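Emit:
{"fn": "move_arm", "kwargs": {
  "steps": [
    [0,0,-0.03,0],
    [0,0,-0.03,0],
    [0.015,-0.001,0,0],
    [0.015,-0.001,0,0],
    [0.012,-0.001,0,0],
    [0.01,-0.0005,0,0],
    [0,0,0,0],
    [0,0,0,0]
  ]
}}

```text
time: 32.75
position: [0.5891, -0.0716, 0.0903]
eef_rot: [0.679, 0.039, 0.733, -0.014]
ft_force: [-1.4, 0.6, -0.2]
finger_gap: 0.0003
```

```bash
python3 -c "
from h import *
st()
crop('scene','g9',220,160,180,135,4.4)"
```

```text
t 32.75 pos [ 0.5891 -0.0716  0.0903] jaw 1.494 tilt [-0.075  0.037 -0.997] q [-0.3   0.4   1.87  0.02  0.96 -1.8 ] F [-1.4  0.6 -0.2] gap 0.0003165834229535121
```

View pics/g9.png

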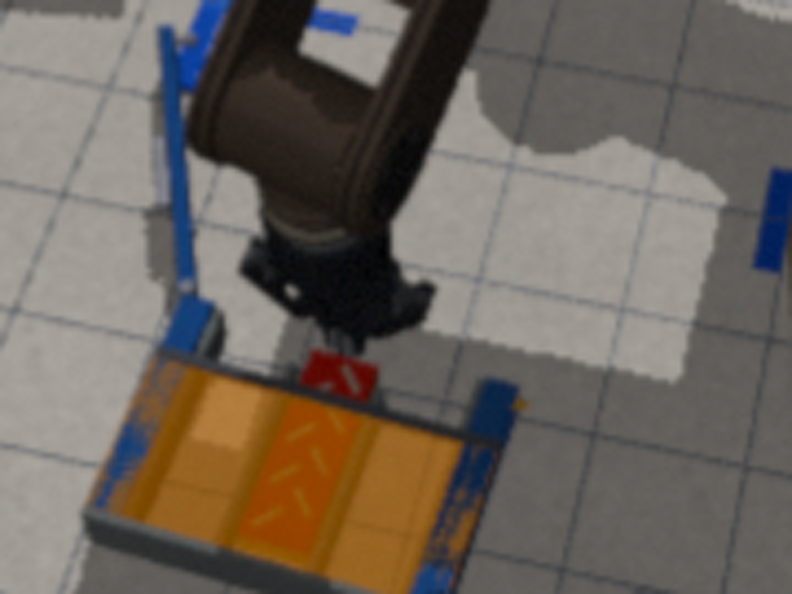

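```bash
cat >> h.py <<'E'
def box(P):
    c,s=np.cos(-.06),np.sin(-.06);d=np.array(P)[:,:2]-[.588,-.069];return np.c_[d@[c,s],d@[-s,c]]
E
python3 -c "
from h import *
uv=np.array([(308,352),(380,368),(240,532),(308,555)])/4.4+[220,160]
print(box(p2w('scene',uv,.024)).round(4))
# check ref: pillar fronts tops
uv=np.array([(190,292),(217,312),(487,378),(518,386)])/4.4+[220,160]
print(box(p2w('scene',uv,.04)).round(4))"
```

```text
[[ 0.0124 -0.0214]
 [ 0.0101  0.0273]
 [ 0.1487 -0.019 ]
 [ 0.1511  0.0262]]
[[ 0.0007 -0.1064]
 [ 0.0101 -0.0841]
 [ 0.0061  0.098 ]
 [ 0.0059  0.1185]]
```

Emit:
{"fn": "move_arm", "kwargs": {
  "steps": [
    [0.004,0,0,0],
    [0.004,0,0,0],
    [0,0,0,0],
    [0,0,0,0],
    [-0.02,0.001,0,0],
    [-0.03,0.002,0,0],
    [0,0,0.06,0],
    [0,0,0.06,0]
  ]
}}

```text
time: 33.8
position: [0.5414, -0.0672, 0.2062]
eef_rot: [0.674, 0.04, 0.737, -0.013]
ft_force: [0.9, 0.1, 0.8]
finger_gap: -0.0001
```

Emit:
{"fn": "move_arm", "kwargs": {
  "steps": [
    [-0.008,0.035,0.02,0.03],
    [-0.008,0.035,0.02,0.04],
    [-0.008,0.035,0,0.04],
    [-0.008,0.035,0,0.04],
    [-0.008,0.035,0,0.04],
    [-0.008,0.035,0,0.04],
    [-0.006,0.035,0,0],
    [0,0.03,0,0]
  ],
  "jaw": -1
}}

```text
time: 34.8
position: [0.4884, 0.2133, 0.2572]
eef_rot: [0.68, -0.046, 0.729, 0.065]
ft_force: [0.2, 0.0, -0.1]
finger_gap: 0.0852
```

```bash
python3 -c "
from h import *
st()
im=get_image('top')[:,:,::-1]
crop('top','i1',190,160,240,180,3.3,im)
crop('scene','i2',220,160,180,135,4.4)"
```

```text
t 34.8 pos [0.4884 0.2133 0.2572] jaw 1.726 tilt [-0.072  0.021 -0.997] q [ 0.21  0.04  1.94  0.04  1.22 -1.53] F [ 0.2  0.  -0.1] gap 0.08520761479841013
```

View pics/i1.png

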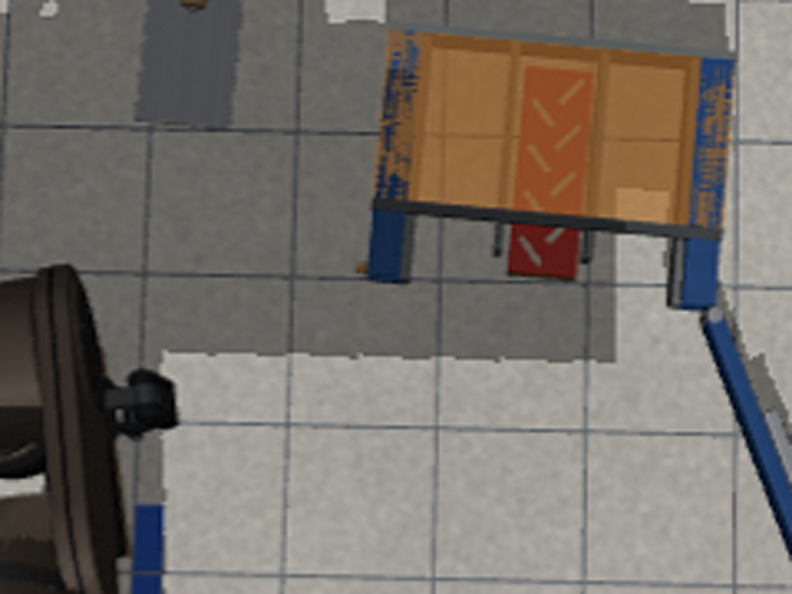

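View pics/i2.png

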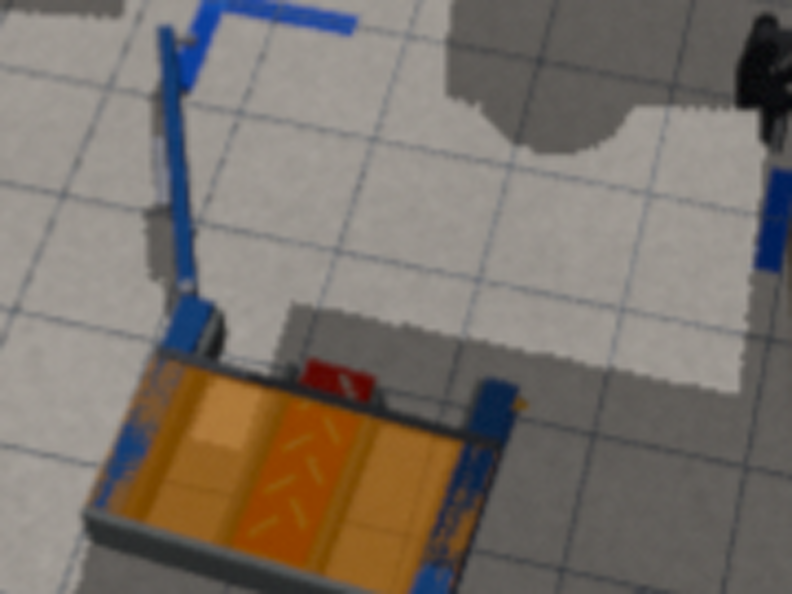

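```bash
python3 -c "
from h import *
f=np.array([(508,274),(577,280)])/3.3+[190,160]
print(box(p2w('top',f,.024)).round(4))
f=np.array([(375,281),(687,309)])/3.3+[190,160]
print('pillars',box(p2w('top',f,.04)).round(4))
f=np.array([(308,360),(376,378)])/4.4+[220,160]
print(box(p2w('scene',f,.024)).round(4))"
```

```text
[[ 0.0119  0.0224]
 [ 0.0116 -0.0236]]
pillars [[-0.0019  0.1094]
 [-0.0036 -0.0957]]
[[ 0.0182 -0.0194]
 [ 0.0181  0.0271]]
```

Emit:
{"fn": "move_arm", "kwargs": {
  "steps": [
    [-0.023,0.006,0,0.02],
    [-0.023,0.005,0,0],
    [0,0,-0.03,0],
    [0,0,-0.03,0],
    [0,0,-0.03,0],
    [0,0,0,0],
    [0,0,0,0],
    [0,0,0,0]
  ]
}}

```text
time: 35.9
position: [0.4437, 0.2217, 0.1689]
eef_rot: [0.682, -0.054, 0.726, 0.072]
ft_force: [-0.1, 0.1, 0.3]
finger_gap: 0.0856
```

```bash
python3 -c "
from h import *
st()
crop('scene','j2',340,150,160,120,5)"
```

```text
t 35.9 pos [0.4437 0.2217 0.1689] jaw 1.748 tilt [-0.064  0.02  -0.998] q [ 0.25  0.07  2.09  0.04  1.04 -1.52] F [-0.1  0.1  0.3] gap 0.08558105532851704
```

View pics/j2.png

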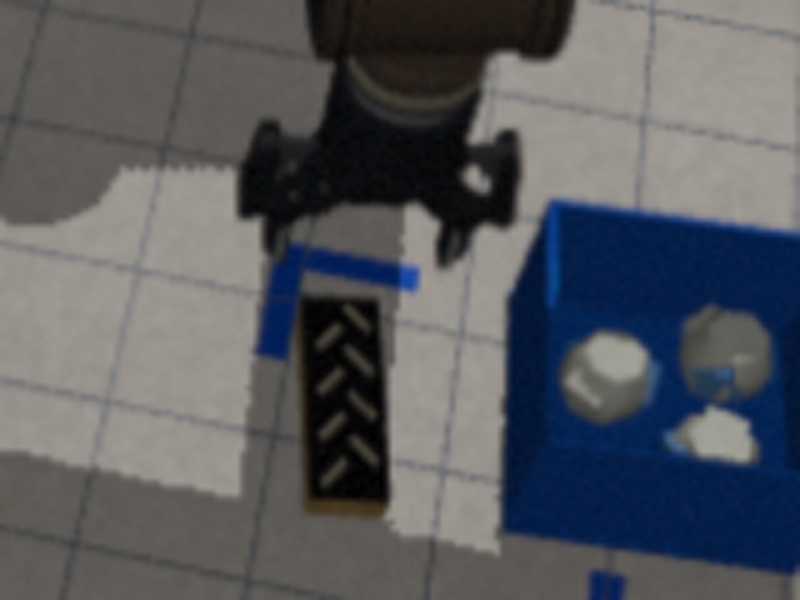

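```bash
python3 -c "
from h import *
f=np.array([(301,299),(378,298),(388,499),(307,502)])/5+[340,150]
w=p2w('scene',f,.024);print(w.mean(0),w.round(3).tolist())"
```

```text
[0.48079256 0.23582183 0.024     ] [[0.417, 0.202, 0.024], [0.405, 0.247, 0.024], [0.544, 0.27, 0.024], [0.557, 0.225, 0.024]]
```

Emit:
{"fn": "move_arm", "kwargs": {
  "steps": [
    [-0.001,0.003,-0.02,0],
    [0,0,-0.03,0],
    [-0.005,-0.003,-0.025,0],
    [0,0,0,0],
    [0,0,0,0],
    [0,0,0,0],
    [0,0,0,0],
    [0,0,0,0]
  ]
}}

```text
time: 36.95
position: [0.4448, 0.2238, 0.1027]
eef_rot: [0.69, -0.053, 0.718, 0.073]
ft_force: [-0.5, 0.3, -0.6]
finger_gap: 0.0853
```

```bash
python3 -c "
from h import *
st()"
```

```text
t 36.95 pos [0.4448 0.2238 0.1027] jaw 1.75 tilt [-0.043  0.025 -0.999] q [ 0.25  0.18  2.12  0.05  0.88 -1.53] F [-0.5  0.3 -0.6] gap 0.08528875039880347
```

Emit:
{"fn": "move_arm", "kwargs": {
  "steps": [
    [-0.003,0.001,-0.012,0],
    [0,0,-0.011,0],
    [0,0,0,0],
    [0,0,0,0],
    [0,0,0,0],
    [0,0,0,0],
    [0,0,0,0],
    [0,0,0,0]
  ]
}}

```text
time: 37.95
position: [0.4416, 0.2249, 0.078]
eef_rot: [0.69, -0.053, 0.718, 0.073]
ft_force: [-0.1, 0.3, 0.2]
finger_gap: 0.0854
```

Emit:
{"fn": "move_arm", "kwargs": {
  "steps": [
    [0,0,0,0],
    [0,0,0,0],
    [0,0,0,0],
    [0,0,0,0],
    [0,0,0,0],
    [0,0,0,0],
    [0,0,0,0],
    [0,0,0,0]
  ],
  "jaw": 1,
  "force": 60
}}

```text
time: 38.95
position: [0.4421, 0.225, 0.0787]
eef_rot: [0.69, -0.053, 0.718, 0.074]
ft_force: [0.1, 0.4, -0.1]
finger_gap: 0.0448
```

```bash
python3 -c "
from h import *
st()"
```

```text
t 38.95 pos [0.4421 0.225  0.0787] jaw 1.75 tilt [-0.042  0.025 -0.999] q [ 0.25  0.22  2.13  0.05  0.83 -1.53] F [ 0.1  0.4 -0.1] gap 0.0447710876198146
```

Emit:
{"fn": "move_arm", "kwargs": {
  "steps": [
    [0,0,0.02,0],
    [0.006,-0.037,0,-0.04],
    [0.006,-0.037,0,-0.04],
    [0.006,-0.037,0,-0.04],
    [0.006,-0.037,0,-0.04],
    [0.006,-0.037,0,-0.04],
    [0.006,-0.037,0,-0.04],
    [0.003,0,0,0]
  ]
}}

```text
time: 39.95
position: [0.4781, -0.0034, 0.0962]
eef_rot: [0.691, 0.035, 0.721, -0.011]
ft_force: [0.5, -0.0, -1.3]
finger_gap: 0.0447
```

```bash
python3 -c "
from h import *
st()
crop('top','k1',260,190,150,112,5)
crop('scene','k2',260,160,160,120,5)"
```

```text
t 39.95 pos [ 0.4781 -0.0034  0.0962] jaw 1.504 tilt [-0.041  0.035 -0.999] q [-0.23  0.16  2.16  0.03  0.87 -1.76] F [ 0.5 -0.  -1.3] gap 0.04472196163036637
```

View pics/k1.png

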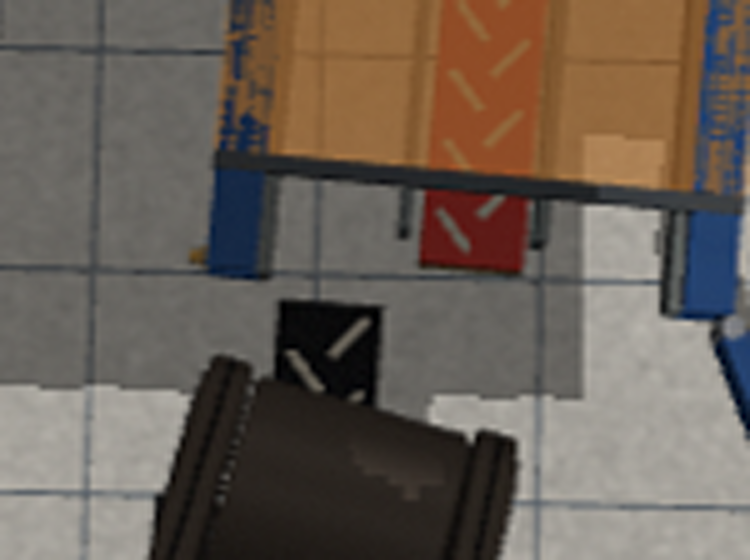

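View pics/k2.png

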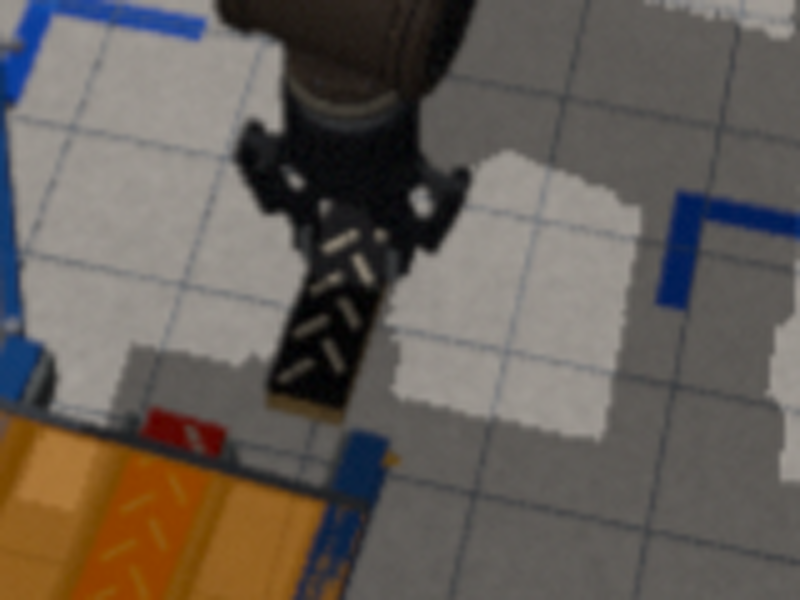

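Emit:
{"fn": "move_arm", "kwargs": {
  "steps": [
    [0,-0.001,-0.006,0],
    [0,0,-0.007,0],
    [0.012,-0.001,0,0],
    [0.012,-0.001,0,0],
    [0.01,-0.001,0,0],
    [0,0,0,0],
    [0,0,0,0],
    [0,0,0,0]
  ]
}}

```text
time: 41.05
position: [0.5136, -0.0028, 0.0813]
eef_rot: [0.691, 0.033, 0.722, -0.008]
ft_force: [-0.1, -0.1, -0.4]
finger_gap: 0.0448
```

```bash
python3 -c "
from h import *
st()
crop('top','k3',260,190,150,112,5)"
```

```text
t 41.05 pos [ 0.5136 -0.0028  0.0813] jaw 1.512 tilt [-0.044  0.036 -0.998] q [-0.21  0.26  2.08  0.03  0.86 -1.75] F [-0.1 -0.1 -0.4] gap 0.04484185833380222
```

View pics/k3.png

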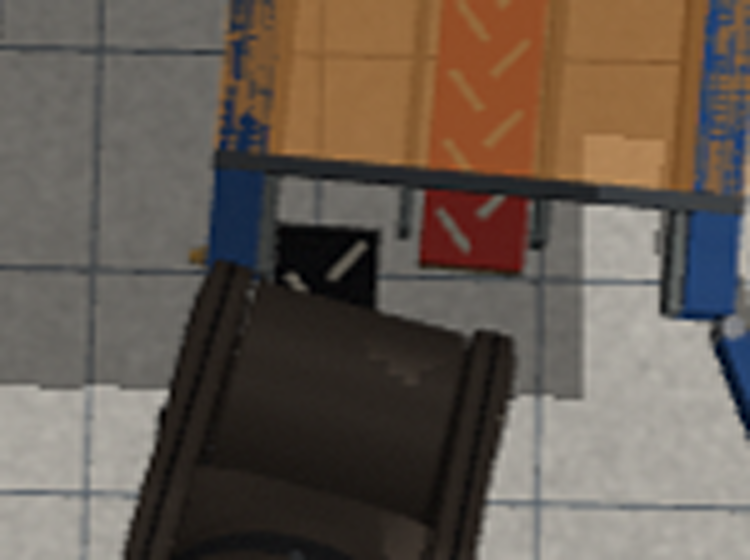

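Emit:
{"fn": "move_arm", "kwargs": {
  "steps": [
    [0,-0.003,0,-0.012],
    [0.012,-0.001,0,0],
    [0.012,-0.001,0,0],
    [0.008,-0.0005,0,0],
    [0,0,0,0],
    [0,0,0,0],
    [0,0,0,0],
    [0,0,0,0]
  ]
}}

```text
time: 42.1
position: [0.5476, -0.0087, 0.0811]
eef_rot: [0.69, 0.038, 0.722, -0.013]
ft_force: [0.0, -0.1, -1.9]
finger_gap: 0.0448
```

```bash
python3 -c "
from h import *
st()
crop('top','k4',260,190,150,112,5)
crop('scene','k5',240,180,160,120,5)"
```

```text
t 42.1 pos [ 0.5476 -0.0087  0.0811] jaw 1.499 tilt [-0.044  0.037 -0.998] q [-0.21  0.32  2.    0.03  0.88 -1.73] F [ 0.  -0.1 -1.9] gap 0.04481005466197457
```

View pics/k4.png

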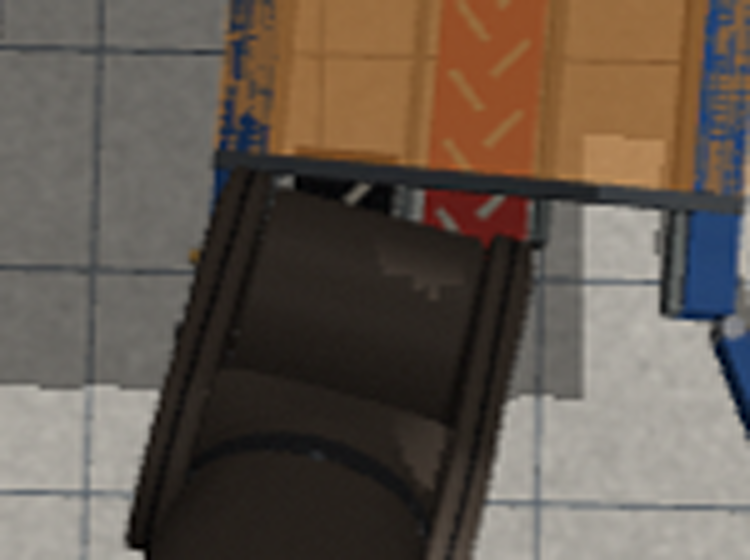

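View pics/k5.png

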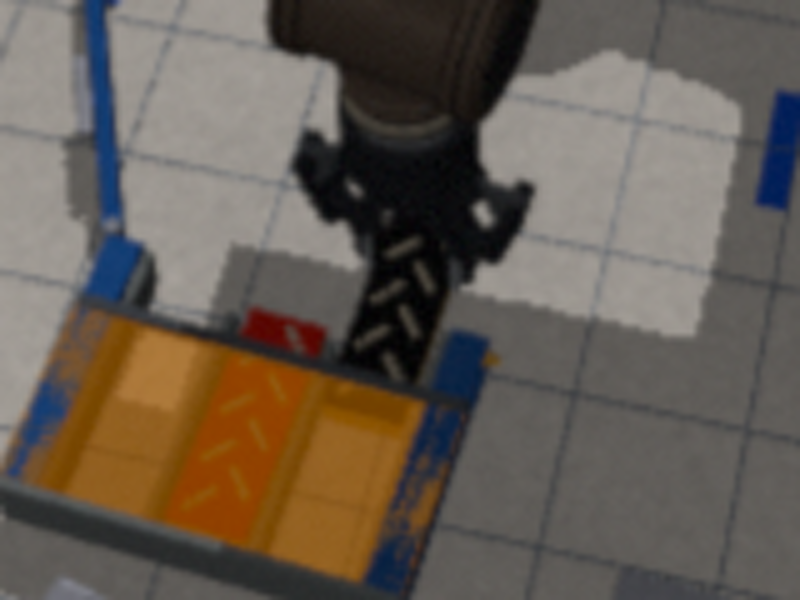

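Emit:
{"fn": "move_arm", "kwargs": {
  "steps": [
    [0.01,-0.0005,0,0],
    [0.01,-0.0005,0,0],
    [0.008,-0.0005,0,0],
    [0,0,0,0],
    [0,0,0,0],
    [0,0,0,0],
    [0,0,0,0],
    [0,0,0,0]
  ]
}}

```text
time: 43.2
position: [0.5775, -0.0103, 0.0811]
eef_rot: [0.69, 0.038, 0.722, -0.013]
ft_force: [-0.5, -0.3, -1.8]
finger_gap: 0.0446
```

Emit:
{"fn": "move_arm", "kwargs": {
  "steps": [
    [0,0,0,0],
    [0,0,0,0],
    [0,0,0,0],
    [0,0,0,0],
    [0,0,0.03,0],
    [0,0,0.03,0],
    [-0.03,0.002,0,0],
    [-0.04,0.002,0,0]
  ],
  "jaw": -1
}}

```text
time: 44.2
position: [0.509, -0.0069, 0.1445]
eef_rot: [0.692, 0.037, 0.721, -0.013]
ft_force: [0.4, -0.5, -0.9]
finger_gap: 0.0852
```

Emit:
{"fn": "move_arm", "kwargs": {
  "steps": [
    [0,0,0,0],
    [0,0,0,0],
    [0,0,0,0],
    [0,0,0,0],
    [0,0,0,0],
    [0,0,0,0],
    [0,0,0,0],
    [0,0,0,0]
  ],
  "jaw": 1,
  "force": 30
}}

```text
time: 45.2
position: [0.5098, -0.0071, 0.1446]
eef_rot: [0.693, 0.037, 0.72, -0.013]
ft_force: [0.1, -0.1, -0.6]
finger_gap: 0.0
```

```bash
python3 -c "
from h import *
st()
crop('scene','k6',240,180,160,120,5)"
```

```text
t 45.2 pos [ 0.5098 -0.0071  0.1446] jaw 1.499 tilt [-0.038  0.036 -0.999] q [-0.22  0.14  2.08  0.03  0.98 -1.74] F [ 0.1 -0.1 -0.6] gap 3.582833979919305e-05
```

View pics/k6.png

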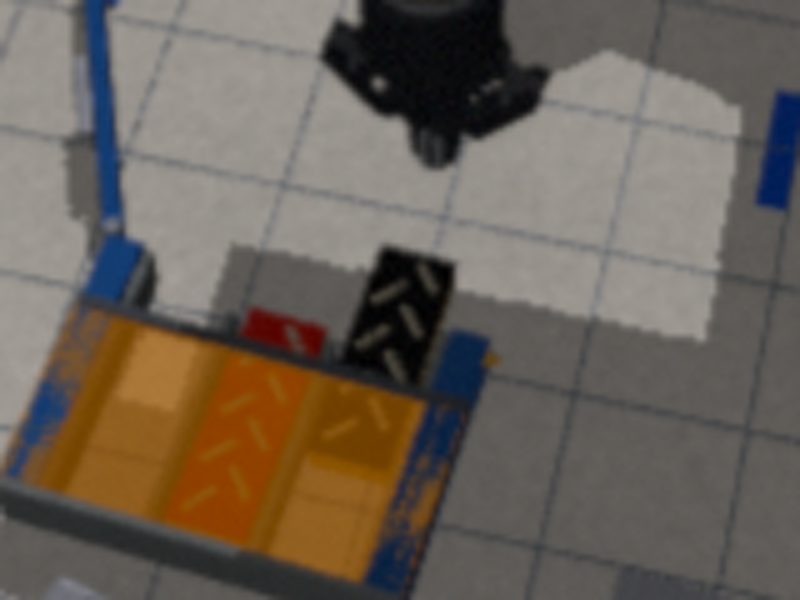

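Emit:
{"fn": "move_arm", "kwargs": {
  "steps": [
    [0,0,-0.03,0],
    [0,0,-0.03,0],
    [0.012,-0.001,0,0],
    [0.015,-0.001,0,0],
    [0.015,-0.001,0,0],
    [0.015,-0.001,0,0],
    [0,0,0,0],
    [0,0,0,0]
  ]
}}

```text
time: 46.25
position: [0.5762, -0.0122, 0.0908]
eef_rot: [0.697, 0.036, 0.716, -0.014]
ft_force: [-0.3, -0.5, -0.8]
finger_gap: 0.0002
```

```bash
python3 -c "
from h import *
st()
crop('scene','k7',240,180,160,120,5)"
```

```text
t 46.25 pos [ 0.5762 -0.0122  0.0908] jaw 1.499 tilt [-0.026  0.033 -0.999] q [-0.21  0.35  1.93  0.03  0.89 -1.73] F [-0.3 -0.5 -0.8] gap 0.0002493290772799044
```

View pics/k7.png

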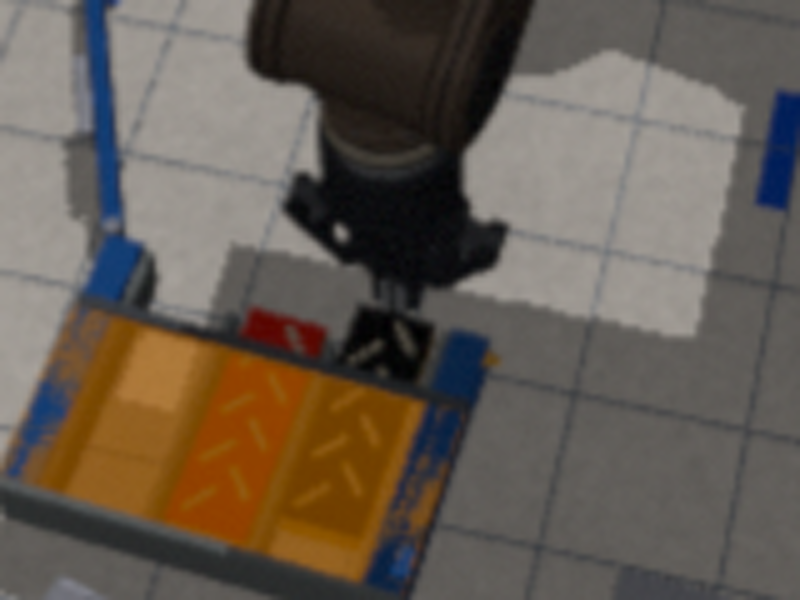

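Emit:
{"fn": "move_arm", "kwargs": {
  "steps": [
    [0.007,-0.0005,0,0],
    [0.007,-0.0005,0,0],
    [0.006,-0.0005,0,0],
    [0,0,0,0],
    [0,0,0,0],
    [0,0,0,0],
    [0,0,0,0],
    [0,0,0,0]
  ]
}}

```text
time: 47.3
position: [0.5966, -0.0137, 0.0908]
eef_rot: [0.697, 0.036, 0.716, -0.014]
ft_force: [-0.6, -0.7, 1.2]
finger_gap: -0.0002
```

```bash
python3 -c "
from h import *
st()
crop('scene','k8',240,180,160,120,5)"
```

```text
t 47.3 pos [ 0.5966 -0.0137  0.0908] jaw 1.499 tilt [-0.026  0.033 -0.999] q [-0.2   0.39  1.88  0.03  0.91 -1.72] F [-0.6 -0.7  1.2] gap -0.00015337233065158135
```

View pics/k8.png

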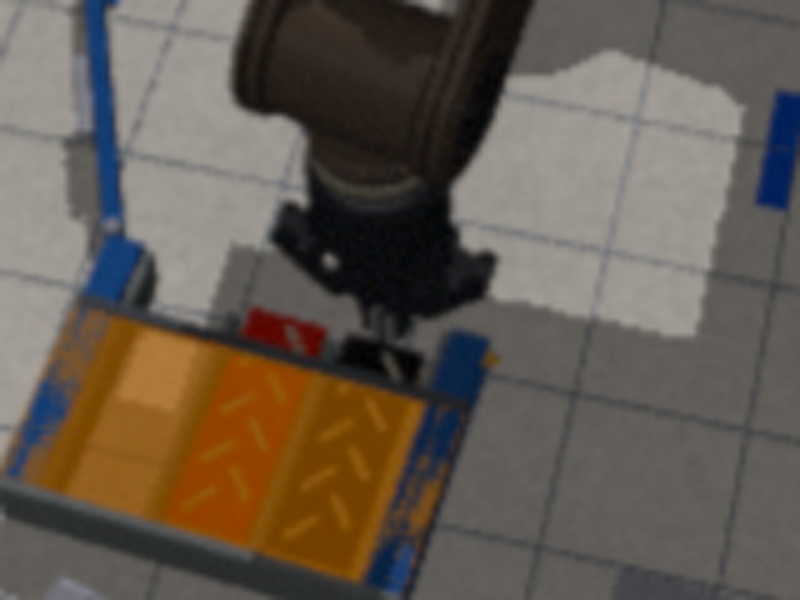

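Emit:
{"fn": "move_arm", "kwargs": {
  "steps": [
    [-0.02,0.001,0,0],
    [-0.04,0.002,0,0],
    [0,0,0.06,0],
    [0,0,0.06,0],
    [-0.02,-0.05,0,0],
    [-0.02,-0.05,0,0],
    [-0.02,-0.05,0,0],
    [0,0,0,0]
  ]
}}

```text
time: 48.35
position: [0.4697, -0.1635, 0.2134]
eef_rot: [0.696, 0.034, 0.717, -0.014]
ft_force: [-0.6, 0.8, -0.4]
finger_gap: -0.0001
```

Emit:
{"fn": "move_arm", "kwargs": {
  "steps": [
    [-0.02,-0.05,0,0],
    [-0.02,-0.05,0,0],
    [-0.01,-0.04,0,0],
    [0,0,0,0],
    [0,0,0,0],
    [0,0,0,0],
    [0,0,0,0],
    [0,0,0,0]
  ]
}}

```text
time: 49.35
position: [0.4209, -0.3005, 0.2133]
eef_rot: [0.697, 0.033, 0.716, -0.01]
ft_force: [0.1, -0.1, 0.1]
finger_gap: -0.0
```

```bash
python3 -c "
from h import *
st()
im=get_image('top')[:,:,::-1]
cv2.imwrite('pics/l0.png',im)
crop('top','l1',270,160,180,135,4.4,im)
crop('scene','l2',220,100,260,195,3)"
```

```text
t 49.35 pos [ 0.4209 -0.3005  0.2133] jaw 1.511 tilt [-0.026  0.033 -0.999] q [-0.82  0.05  2.02  0.    1.11 -2.33] F [ 0.1 -0.1  0.1] gap -3.525712969308197e-05
```

View pics/l1.png

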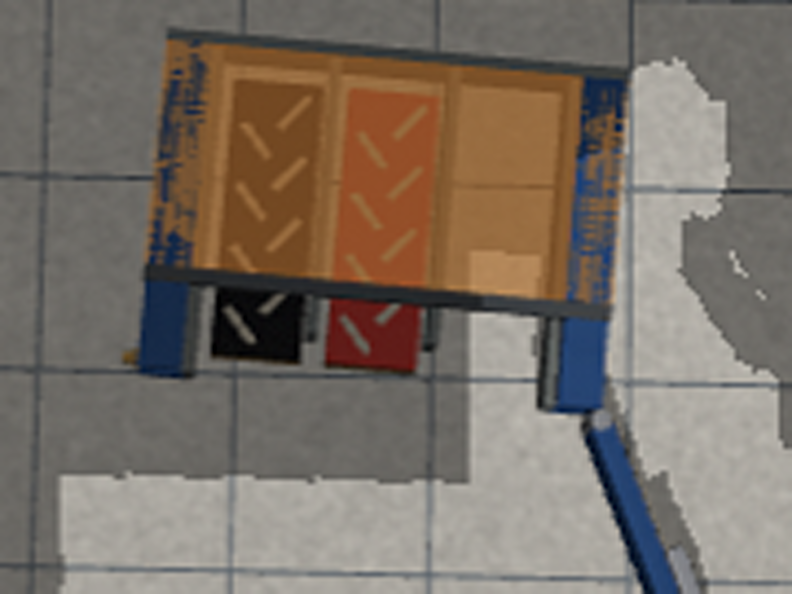

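View pics/l2.png

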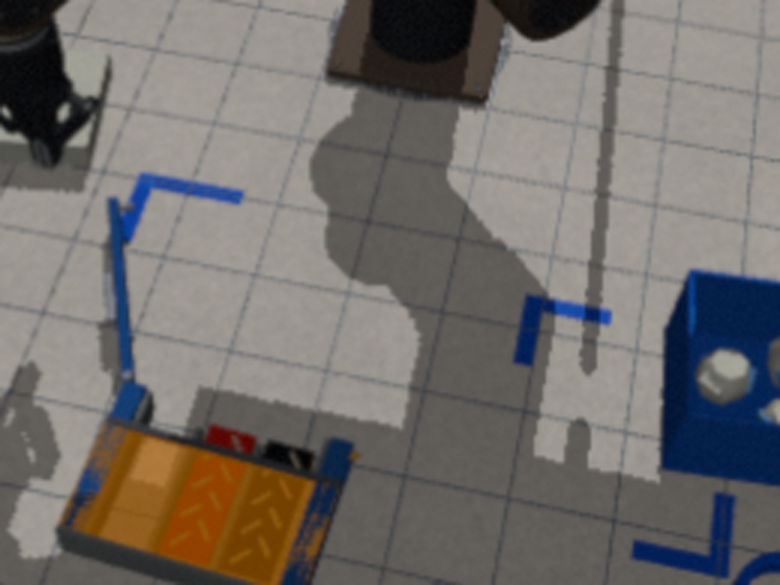

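View pics/l0.png

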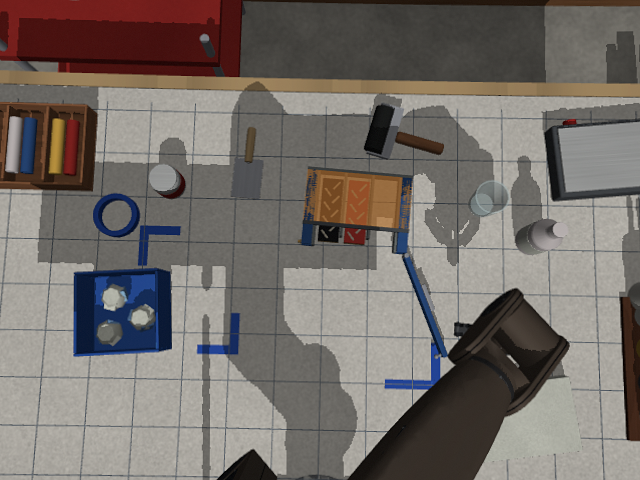

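```bash
python3 -c "
from h import *
f=np.array([(211,355),(302,363),(326,366),(417,372)])/4.4+[270,160]
print(box(p2w('top',f,.024)).round(4))
h=np.array([.575,-.1835])
for a in np.arange(2.0,-.11,-.15):
    ap=a-.06
    r=np.interp(a,[0,.3,.7,1.6,2.0],[.205,.2,.165,.155,.165])
    u=np.array([-np.sin(ap),np.cos(ap)]);n=np.array([-np.cos(ap),-np.sin(ap)])
    t=h+r*u+.02*n-np.array([-.002,.0024]);print(round(a,2),t.round(3),round(np.hypot(*t),3))
"
```

```text
[[ 0.0124  0.0797]
 [ 0.0121  0.0341]
 [ 0.0116  0.022 ]
 [ 0.0123 -0.0234]]
2.0 [ 0.43  -0.264] 0.505
1.85 [ 0.424 -0.24 ] 0.487
1.7 [ 0.421 -0.217] 0.474
1.55 [ 0.42  -0.193] 0.463
1.4 [ 0.419 -0.169] 0.452
1.25 [ 0.422 -0.145] 0.446
1.1 [ 0.428 -0.122] 0.445
0.95 [ 0.438 -0.099] 0.449
0.8 [ 0.452 -0.078] 0.458
0.65 [ 0.466 -0.056] 0.47
0.5 [ 0.481 -0.029] 0.482
0.35 [ 0.502 -0.004] 0.502
0.2 [0.529 0.011] 0.529
0.05 [0.559 0.018] 0.559
-0.1 [0.59 0.02] 0.59
```

Emit:
{"fn": "move_arm", "kwargs": {
  "steps": [
    [0,0,-0.03,0],
    [0,0,-0.03,0],
    [0,0,-0.03,0],
    [0,0,-0.025,0],
    [0,0,0,0],
    [0,0,0,0],
    [0,0,0,0],
    [0,0,0,0]
  ]
}}

```text
time: 50.45
position: [0.4231, -0.3023, 0.1002]
eef_rot: [0.699, 0.03, 0.714, -0.012]
ft_force: [-0.0, 0.4, -0.7]
finger_gap: -0.0002
```

```bash
python3 -c "
from h import *
st()"
```

```text
t 50.45 pos [ 0.4231 -0.3023  0.1002] jaw 1.511 tilt [-0.02   0.026 -0.999] q [-0.82  0.23  2.07  0.    0.88 -2.33] F [-0.   0.4 -0.7] gap -0.0001501730893609468
```

Emit:
{"fn": "move_arm", "kwargs": {
  "steps": [
    [0.004,0.018,-0.006,0],
    [0.003,0.02,-0.006,0],
    [-0.004,0.02,0,0],
    [-0.003,0.022,0,0],
    [-0.001,0.022,0,0],
    [-0.001,0.022,0,0],
    [0,0.022,0,0],
    [0,0,0,0]
  ]
}}

```text
time: 51.45
position: [0.4189, -0.1436, 0.0878]
eef_rot: [0.699, 0.029, 0.714, -0.011]
ft_force: [1.2, -0.1, -0.2]
finger_gap: -0.0002
```

```bash
python3 -c "
from h import *
st()
crop('top','m1',280,180,200,150,4)"
```

```text
t 51.45 pos [ 0.4189 -0.1436  0.0878] jaw 1.514 tilt [-0.02   0.026 -0.999] q [-0.56  0.1   2.25  0.02  0.82 -2.09] F [ 1.2 -0.1 -0.2] gap -0.00017902844614894943
```

View pics/m1.png

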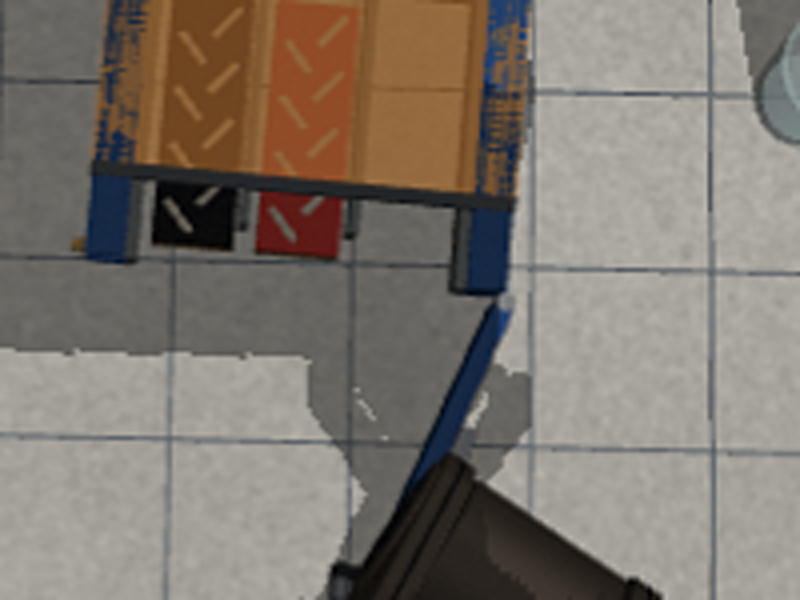

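Emit:
{"fn": "move_arm", "kwargs": {
  "steps": [
    [0.008,0.02,0,0],
    [0.009,0.02,0,0],
    [0.012,0.02,0,0],
    [0.014,0.02,0,0],
    [0.014,0.02,0,0],
    [0.018,0.02,0,0],
    [0,0,0,0],
    [0,0,0,0]
  ]
}}

```text
time: 52.5
position: [0.4973, -0.0259, 0.0892]
eef_rot: [0.701, 0.029, 0.713, -0.014]
ft_force: [-0.1, -0.1, -0.8]
finger_gap: -0.0001
```

```bash
python3 -c "
from h import *
st()
crop('top','m2',280,180,200,150,4)
crop('scene','m3',220,100,200,150,4)"
```

```text
t 52.5 pos [ 0.4973 -0.0259  0.0892] jaw 1.509 tilt [-0.016  0.021 -1.   ] q [-0.26  0.2   2.13  0.02  0.83 -1.79] F [-0.1 -0.1 -0.8] gap -0.0001260312001126424
```

View pics/m2.png

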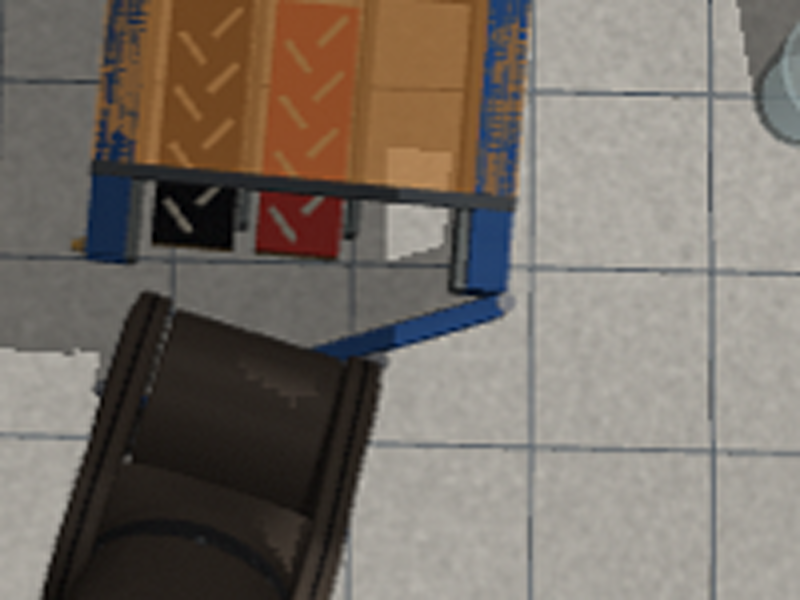

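View pics/m3.png

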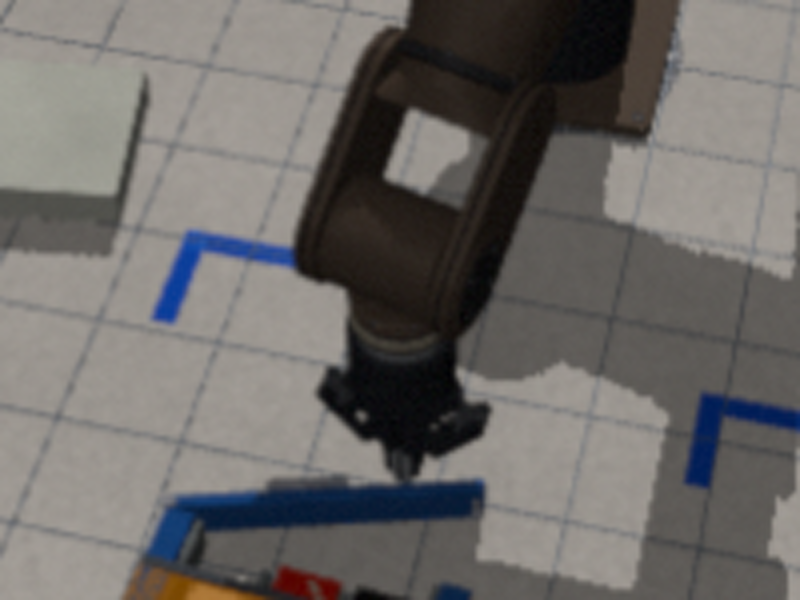

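Emit:
{"fn": "move_arm", "kwargs": {
  "steps": [
    [0.008,0.016,0,0],
    [0.012,0.014,0,0],
    [0.014,0.01,0,0],
    [0.014,0.002,0,0],
    [0.008,0,0,0],
    [0.006,0,0,0],
    [0,0,0,0],
    [0,0,0,0]
  ]
}}

```text
time: 53.6
position: [0.563, 0.0183, 0.0888]
eef_rot: [0.7, 0.03, 0.713, -0.015]
ft_force: [-0.9, -0.0, 0.8]
finger_gap: -0.0001
```

```bash
python3 -c "
from h import *
st()"
```

```text
t 53.6 pos [0.563  0.0183 0.0888] jaw 1.507 tilt [-0.017  0.021 -1.   ] q [-0.15  0.33  1.97  0.02  0.87 -1.68] F [-0.9 -0.   0.8] gap -0.00011199244285759727
```

Emit:
{"fn": "move_arm", "kwargs": {
  "steps": [
    [0.005,0,0,0],
    [0.005,0,0,0],
    [0.005,0,0,0],
    [0.005,0,0,0],
    [0,0,0,0],
    [0,0,0,0],
    [0,0,0,0],
    [0,0,0,0]
  ]
}}

```text
time: 54.6
position: [0.5757, 0.0183, 0.0876]
eef_rot: [0.69, 0.03, 0.723, -0.014]
ft_force: [-3.8, 0.7, 1.1]
finger_gap: 0.0002
```

```bash
python3 -c "
from h import *
st()
crop('top','n1',280,180,200,150,4)
crop('scene','n2',220,150,200,150,4)"
```

```text
t 54.6 pos [0.5757 0.0183 0.0876] jaw 1.507 tilt [-0.045  0.023 -0.999] q [-0.15  0.36  1.93  0.02  0.9  -1.67] F [-3.8  0.7  1.1] gap 0.00017680777135041525
```

View pics/n1.png

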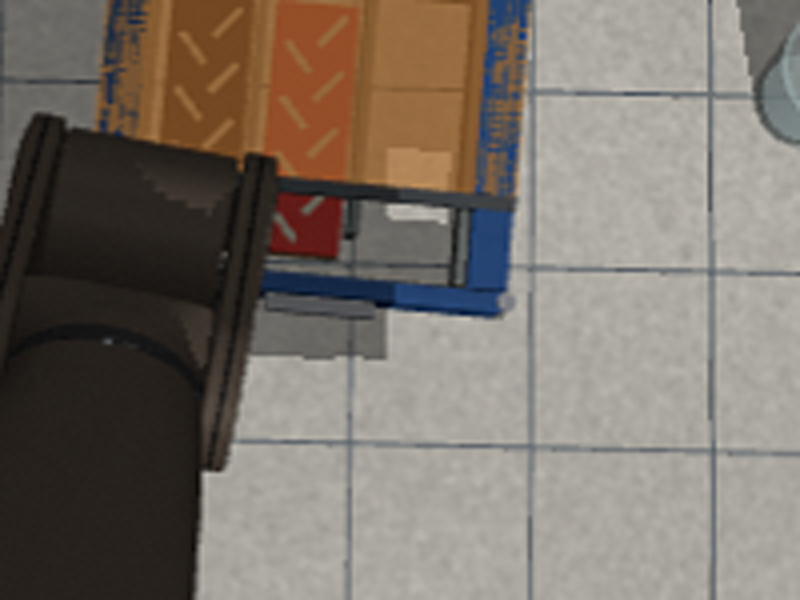

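View pics/n2.png

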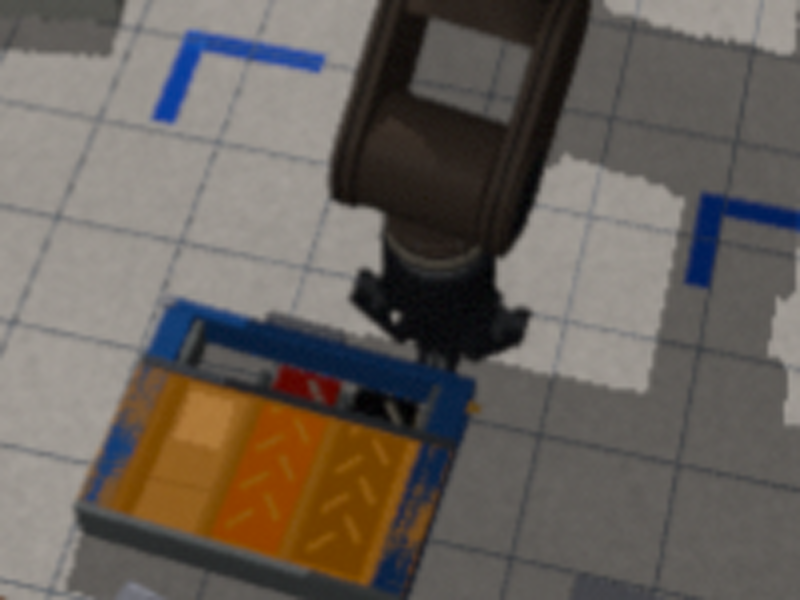

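Emit:
{"fn": "move_arm", "kwargs": {
  "steps": [
    [0.008,0,0,0],
    [0.008,0,0,0],
    [0.008,0,0,0],
    [0.008,0,0,0],
    [0.008,0,0,0],
    [0,0,0,0],
    [0,0,0,0],
    [0,0,0,0]
  ]
}}

```text
time: 55.7
position: [0.5823, 0.0183, 0.0874]
eef_rot: [0.641, 0.025, 0.767, -0.012]
ft_force: [-2.5, -0.5, 1.4]
finger_gap: -0.0003
```

```bash
python3 -c "
from h import *
st()
crop('scene','n3',250,190,120,90,6)"
```

```text
t 55.7 pos [0.5823 0.0183 0.0874] jaw 1.517 tilt [-0.176  0.023 -0.984] q [-0.14  0.42  1.85 -0.    1.05 -1.66] F [-2.5 -0.5  1.4] gap -0.00025081167516202745
```

View pics/n3.png

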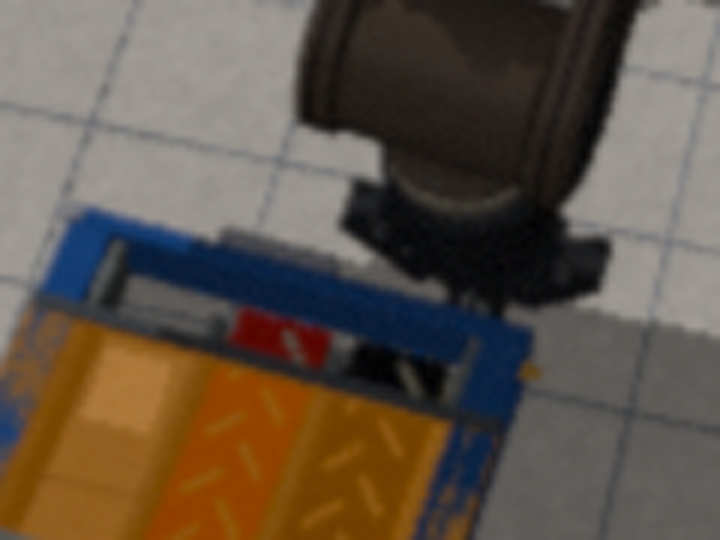

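Emit:
{"fn": "move_arm", "kwargs": {
  "steps": [
    [-0.02,0,0,0],
    [-0.03,0,0,0],
    [-0.03,0,0,0],
    [0,0,0,0],
    [0,0,0,0],
    [0,0,0,0],
    [0,0,0,0],
    [0,0,0,0]
  ]
}}

```text
time: 56.75
position: [0.5097, 0.017, 0.0897]
eef_rot: [0.65, 0.025, 0.76, -0.013]
ft_force: [0.6, 0.0, -0.3]
finger_gap: 0.0005
```

```bash
python3 -c "
from h import *
st()
crop('scene','n4',250,190,120,90,6)"
```

```text
t 56.75 pos [0.5097 0.017  0.0897] jaw 1.517 tilt [-0.155  0.021 -0.988] q [-0.16  0.27  2.04 -0.01  0.98 -1.68] F [ 0.6  0.  -0.3] gap 0.0004545636646217944
```

View pics/n4.png

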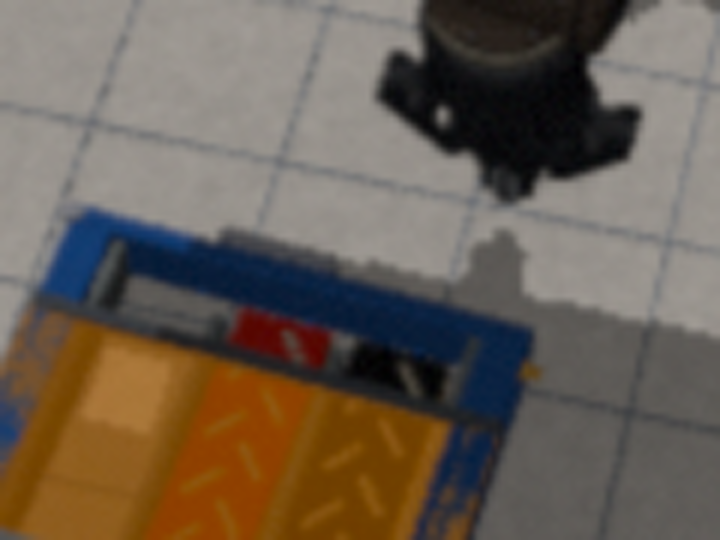

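Emit:
{"fn": "move_arm", "kwargs": {
  "steps": [
    [0,0,0.05,0],
    [0,0,0.05,0],
    [0,0.05,0.05,0],
    [0,0.05,0,0],
    [0,0.05,0,0],
    [0,0.05,0,0],
    [0,0,0,0],
    [0,0,0,0]
  ]
}}

```text
time: 57.8
position: [0.5092, 0.2163, 0.2388]
eef_rot: [0.651, 0.026, 0.759, -0.013]
ft_force: [-0.2, 0.1, -0.6]
finger_gap: 0.0003
```

```bash
python3 -c "
from h import *
st()
im=get_image('top')[:,:,::-1]
cv2.imwrite('pics/o0.png',im)
crop('top','o1',280,180,150,112,5,im)
crop('scene','o2',200,150,320,240,2.5)"
```

```text
t 57.8 pos [0.5092 0.2163 0.2388] jaw 1.514 tilt [-0.152  0.023 -0.988] q [ 0.2   0.14  1.88  0.06  1.27 -1.33] F [-0.2  0.1 -0.6] gap 0.0002684348915549051
```

View pics/o1.png

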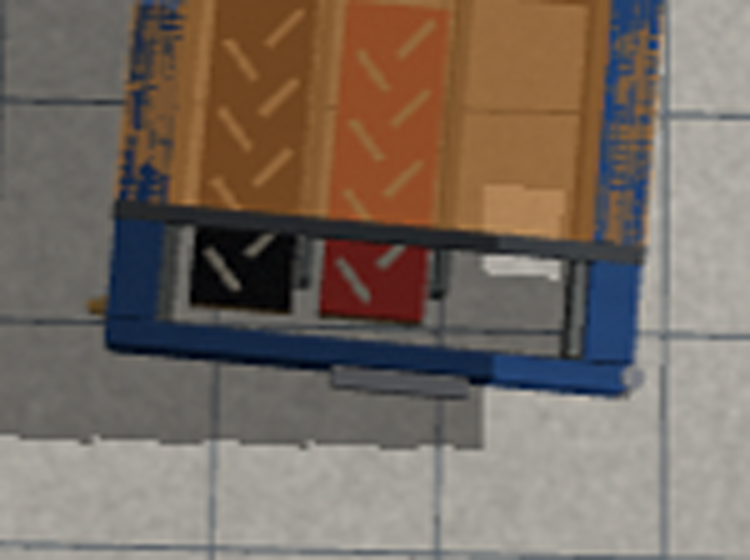

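View pics/o2.png

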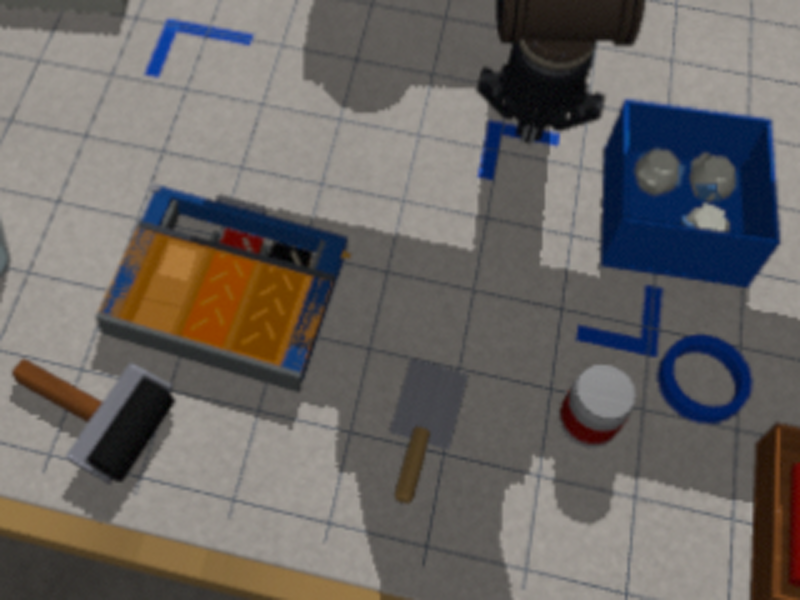

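View pics/o0.png

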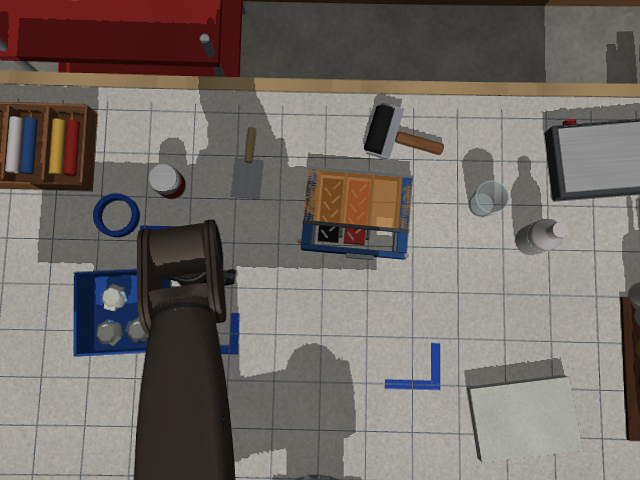

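```bash
python3 -c "
from h import *
env.job_done(); st()"
```

```text
the job is handed in; nothing more can be done
the job is handed in; nothing more can be done
```

The job is done and handed in at about 58 s of the 210 s allowed. The hand-in itself gives no verdict, and calling for a robot reading right after it was refused.

- **Blocks:** Only the red and black blocks were out. Red is in the middle lane and black in the left lane, both inked face up under the cover. In the last measurement before the door was shut, both tails were about 12 mm inside the mouth, so each centre is about 82 mm in. The final picture shows them unchanged.
- **Wads:** I found three paper wads, and all three are resting inside the bin. I saw no fourth wad or green block on the table.
- **Door:** The door is shut. After I backed the arm off it stayed flush, lined up with the box front to within about 0.003 rad by picture. If it had not caught, it would have sprung open to 0.09.
- **Bystanders:** None of the other things on the table look moved. The gripper was clear of everything at hand-in.

**Checks that disagreed:**
- **Camera offset:** The scene camera placed things about 5 mm deeper along x than the top camera. I relied on the top camera and the pillar edges.
- **Tool tilt:** The tool drifted up to about 0.18 rad off vertical over the moves, but this did not affect the result.

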